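# Load and run the specimen-jar inspection carousel

### The job

Some of the three straight amber jars standing in a row before the cap tray still have a white cap on (the jar with the grey screw lid is not one of them): lift each cap off and lay it flat, grip up, in a bay of its own in the cap tray, and stand all three open jars upright inside the ring marks on the inspection carousel, one to a mark. When all are loaded, switch the lamp on by pulling the knob on the switch box fully out and letting it spring back, then turn the carousel by its post anticlockwise (seen from above) through one full turn and about 20 degrees more, and last switch the lamp off with another full pull of the knob, again letting it spring back. Leave the other things on the bench where they are and finish with every jar still in a ring mark.

Things in the scene. Friction and masses are not known exactly. Their poses are not given: they have to be found in the camera images.
- carousel_base: fixed grey foot of the carousel; its origin is on the bench on the carousel's turning axis, z up. On its +x side, 150 to 185 mm from the axis, stands a white lamp post 70 mm wide and 105 mm tall with a window towards the carousel
- carousel (a joint): turn of the carousel about its vertical axis in rad, anticlockwise from above positive; starts near 0 (0 to 0.1); end stops at -0.3 and 7.6. Stiff: it stays where it is left and needs about 2 N at the post
- post_grip (a point): grip point of the upright black turning post on the carousel: a round pin 20 mm in diameter, 90 mm from the axis, standing 80 mm above the aluminium disc; this point is 60 mm above the disc and 20 mm below the post's top. The post goes round with the carousel and does not spin by itself. Disc: 236 mm in diameter, its top 33 mm above the bench
- spot0 (a point): middle of a thin black ring mark (66 mm in diameter, flat) on top of the carousel disc, 55 mm from the axis, 95 degrees anticlockwise from the post; turns with the carousel. Takes one jar
- spot1 (a point): middle of a thin black ring mark (66 mm in diameter, flat) on top of the carousel disc, 55 mm from the axis, 180 degrees anticlockwise from the post; turns with the carousel. Takes one jar
- spot2 (a point): middle of a thin black ring mark (66 mm in diameter, flat) on top of the carousel disc, 55 mm from the axis, 265 degrees anticlockwise from the post; turns with the carousel. Takes one jar
- lamp_knob (a joint): travel of the lamp knob in m (each full pull switches the lamp over; the lamp is not shown): 0 at rest (in), 0.018 fully out; a spring pulls it back with 2 N at rest, rising to 7.5 N fully out
- knob_grip (a point): centre of the black lamp knob on the front of the white switch box: a cylinder 32 mm in diameter and 30 mm long on a 12 mm steel stem, its axis level, 50 mm above the bench. The frame's -x axis is the way it pulls out (away from the box). The box's front is 29 mm behind this point; the box is 120 mm wide, 110 mm deep and 75 mm tall
- cap_tray: fixed grey tray for caps, 94 mm (x) by 270 mm (y) and 22 mm tall, walls 5 mm, with three square bays in a row along its y; origin at the centre of its underside, z up
- bay0 (a point): middle of the floor of a tray bay (84 mm by 83 mm), floor 5 mm above the bench, walls 17 mm above the floor. Takes one cap
- bay1 (a point): middle of the floor of a tray bay (84 mm by 83 mm), floor 5 mm above the bench, walls 17 mm above the floor. Takes one cap
- bay2 (a point): middle of the floor of a tray bay (84 mm by 83 mm), floor 5 mm above the bench, walls 17 mm above the floor. Takes one cap
- jar0_mid (a point): centre (half-way up) of an amber specimen jar: a straight round jar 50 mm in diameter and 55 mm tall, open at the top (some start with a cap on), wall 5 mm, z up its axis, about 0.16 kg. Origin 27.5 mm above its underside
- jar1_mid (a point): centre (half-way up) of an amber specimen jar: a straight round jar 50 mm in diameter and 55 mm tall, open at the top (some start with a cap on), wall 5 mm, z up its axis, about 0.16 kg. Origin 27.5 mm above its underside
- jar2_mid (a point): centre (half-way up) of an amber specimen jar: a straight round jar 50 mm in diameter and 55 mm tall, open at the top (some start with a cap on), wall 5 mm, z up its axis, about 0.16 kg. Origin 27.5 mm above its underside
- cap0_grip (a point): grip point of the white loose cap lying on jar 0's rim: a disc 54 mm in diameter and 6 mm thick with a round upright grip 26 mm in diameter and 36 mm tall on top and a plug 31 mm in diameter and 9 mm deep below (4.5 mm play in the jar). This point is on the cap's axis (z, towards the grip's end), 14 mm below the top of the grip, 22 mm above the top of the disc and 37 mm above the underside of the plug; lifts straight off; absent if this jar starts open
- cap1_grip (a point): grip point of the white loose cap lying on jar 1's rim: a disc 54 mm in diameter and 6 mm thick with a round upright grip 26 mm in diameter and 36 mm tall on top and a plug 31 mm in diameter and 9 mm deep below (4.5 mm play in the jar). This point is on the cap's axis (z, towards the grip's end), 14 mm below the top of the grip, 22 mm above the top of the disc and 37 mm above the underside of the plug; lifts straight off; absent if this jar starts open
- cap2_grip (a point): grip point of the white loose cap lying on jar 2's rim: a disc 54 mm in diameter and 6 mm thick with a round upright grip 26 mm in diameter and 36 mm tall on top and a plug 31 mm in diameter and 9 mm deep below (4.5 mm play in the jar). This point is on the cap's axis (z, towards the grip's end), 14 mm below the top of the grip, 22 mm above the top of the disc and 37 mm above the underside of the plug; lifts straight off; absent if this jar starts open
There are look-alikes about, which are no part of the job. What is shaped like the part that bears jar0_mid but blue or purple is not meant.

How it is judged:
By the outcome, as a careful person would: the job done as asked, in the order asked, and still so for the second after the job is handed in, with the robot touching nothing.
Of cap0, cap1, cap2 only 1 to 3 are there at a start; the rules pass over those that are not, and their reading is None.
At some moment in a run one of jar0, jar1, jar2 may be knocked a few centimetres aside while the robot is not near it.
It also fails if it takes over 200 s, if anything falls off the work surface, if the arm or the gripper's body presses on something with over 40 N, if the wrist force passes 120 N, or if a joint passes its speed limit or range.

### The arm

A 7-joint arm with a two-finger parallel gripper is mounted at the origin on the work surface. World frame = base frame: x ahead of the robot, y to its left, z up, the work surface at z = 0. Lengths are in m, angles in rad, forces in N, time in s.
With the tool pointing down it reaches from about 0.4 to 0.85 m from the base axis. Payload 10.4 kg.
Tool frame: the origin (TCP) lies midway between the tips of the shut fingers; the grasp point (between the pads) lies 19 mm behind it; z points along the fingers, y is the direction in which the jaws open and shut (so a half turn about z gives the same grasp; the last joint's range is limited). The gripper opens to 85 mm and grips with 20 to 120 N. Pads are 22 mm wide; open, the fingers measure 114 mm over their backs; the gripper's body (76 mm by 85 mm) begins 54 mm behind the grasp point. The pads swing forward as they close: fully open they stand 13 mm farther back than shut.
Start: joints at [-1.284, 0.332, -0.065, 1.46, 0.022, 1.35, -0.088], TCP at [0.191, 0.595, 0.231] pointing down, gripper open.
Joint ranges: [-2.6, 2.6], [-0.5, 2.12], [-1.47, 1.34], [0.16, 2.42], [-1.27, 4.41], [0.06, 2.06], [-2.6, 2.6]. Speed limits (rad/s): [2.22, 2.22, 2.79, 2.79, 3.14, 3.14, 3.14].

### API

Orientations are given as a unit quaternion [x, y, z, w].
In Python, from workcell import manip, viewer gives the robot as it stands.
- The arm moves only by the tool move_arm, never from a script. Its argument "deltas" is a list of rows, each a list of 7 numbers: the shift along the tool's x, y, z in m, then the turn, a rotation vector about the tool's x, y, z in degrees, then the opening, from -1 (shut) to 1 (fully open). In form: [[dx, dy, dz, wx, wy, wz, gripper], ...]. A call has 1 to 10 rows; each row shifts and turns the commanded pose from where the row before left it, along the tool's axes as they then stand; what a row does not reach is not made up. A row lasts 1/8 s, in which the tool goes at most 62.5 mm and 10.7 degrees, less where a joint would pass 70% of its speed; a pose out of reach is approached as far as the arm can. A call with a gripper value outside its range is refused whole. The fingers move at their own pace and stop on an object; "force" is the grip in N (left out, the last holds). Time passes only in rows, so rows that do not move let the fingers close. It gives the time, the measured TCP pose, the force and the opening at its end, in the units of the state.
- manip.get_obs(): the state, without advancing time (a new reading comes with each control period).
- viewer.camera(name): name is "scene" or "side" or "wrist"; returns (picture, depth): 420x560x3 uint8, red, green, blue; 420x560 float32, m along the optical axis (not along the pixel's ray), 0 where there is no reading.
- viewer.calibration(name): a dict with "fx", "fy", "cx", "cy" (pixels), "dist" ([k1, k2, p1, p2, k3] as OpenCV has them; the pictures are not rectified), "R" (3x3) and "t" (3): a world point X has camera coordinates R X + t; the wrist camera has in their place "T_tool_cam" (4x4, takes a point from camera to tool coordinates, whose origin is the TCP and whose axes are the flange's). Camera axes: x right, y down, z forward; pixel columns grow to the right and rows downward; lengths in m; the calibration is good to about 2 mm. A picture is of the moment at which its call begins: read the wrist's pose just before it. calibration takes no time and is no camera call.
- manip.hand_in(): hands the job in, once; it reports no verdict.
The state is a dict: "clock": time; "joint_pos": joint angles; "joint_velocities": joint speeds; "tau": joint torques, N m; "position": TCP position; "ee_rot": TCP orientation; "ft_force": force on the tool from outside, world axes, zero at the start; "torque": the same for the moment, N m; "grip_width": opening from 0.0 (shut) to 1.0 (fully open).
Only numpy, scipy, OpenCV 4.12 (cv2) and the standard library are available. Lean on these libraries where they do the work, as an engineer would, in place of code of your own. Each camera call takes 0.05 s, during which the arm holds its last target.

## Working session

There is one attempt and no reset: what is moved stays moved. The work goes in short steps, Python scripts to look and compute and a tool call to move; the robot and the scene stay as the last step left them, time stands still between calls to the robot, and variables do not carry over. Pictures are saved under pics/ and viewed, and the job is handed in when it is done.

Besides the shell and the picture viewer there is one more tool, called after "Emit:" as name(argument=value, ...) on one line, values as JSON. move_arm: Moves the arm, as the interface text tells. Its arguments: {"type":"object","properties":{"deltas":{"type":"array"},"force":{"type":"number"}},"required":["deltas"]}

```bash
ls; mkdir -p pics
python3 - <<'E'
from workcell import manip, viewer
import cv2
print(manip.get_obs())
for n in ("scene","side","wrist"):
    im,d=viewer.camera(n); cv2.imwrite(f"pics/{n}0.png",im[:,:,::-1]); 
    import numpy as np; np.save(f"pics/{n}0.npy",d)
    print(n,viewer.calibration(n))
E
```

```text
pics
{'clock': 0.0, 'joint_pos': array([-1.28363747,  0.33285519, -0.06469917,  1.46095045,  0.02158129,
        1.34988772, -0.08845392]), 'joint_velocities': array([ 9.41628139e-05, -1.27437263e-03, -6.08296198e-04,  1.65312281e-03,
       -1.85290477e-03,  1.63235219e-04, -2.78757239e-03]), 'tau': array([-3.97919503e-04, -6.25448442e+01,  4.92306682e-02, -3.91609168e+01,
        1.62539788e-02,  9.97570722e-03, -5.13307907e-05]), 'position': array([0.19040315, 0.59489647, 0.23052198]), 'ee_rot': array([ 1.54230129e-01,  9.88034702e-01, -6.97903354e-04, -8.48487489e-05]), 'ft_force': array([ 0.13721212,  0.26882599, -0.52459806]), 'torque': array([0.01518713, 0.00794432, 0.03588132]), 'grip_width': 0.9995852247504706}
scene {'fx': 506.8172129706176, 'fy': 506.8172129706176, 'cx': 279.69256766820826, 'cy': 208.9731283746953, 'dist': array([-0.09719382,  0.        ,  0.        ,  0.        ,  0.        ]), 'R': array([[ 0.42179768,  0.90653106, -0.01697523],
       [ 0.66502247, -0.32204432, -0.67381939],
       [-0.61630498,  0.27292655, -0.73870107]]), 't': array([-0.18545994, -0.2
[... 254 characters left out ...]
196],
       [-0.23217375, -0.67526631, -0.70007911],
       [ 0.22632558,  0.66248657, -0.71406461]]), 't': array([-0.44601369,  0.15388477,  1.18192339])}
wrist {'fx': 298.376022957159, 'fy': 298.376022957159, 'cx': 281.8371764436311, 'cy': 216.70232453181484, 'dist': array([-0.03790618,  0.        ,  0.        ,  0.        ,  0.        ]), 'T_tool_cam': array([[ 1.07603597e-03, -9.44912211e-01, -3.27322098e-01,
         8.48674749e-02],
       [ 9.99999253e-01,  1.20657901e-03, -1.95758468e-04,
        -2.31748336e-04],
       [ 5.79914539e-04, -3.27321643e-01,  9.44912803e-01,
        -1.42196438e-01],
       [ 0.00000000e+00,  0.00000000e+00,  0.00000000e+00,
         1.00000000e+00]])}
```

View pics/scene0.png

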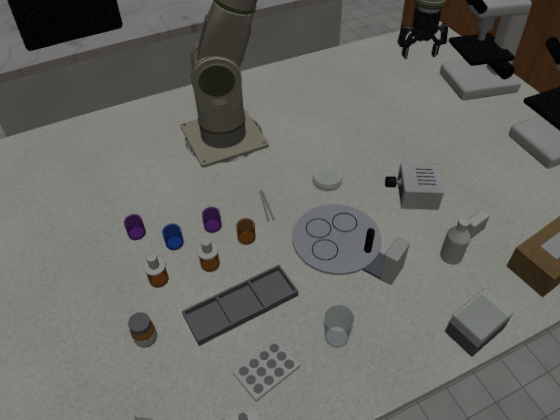

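View pics/side0.png

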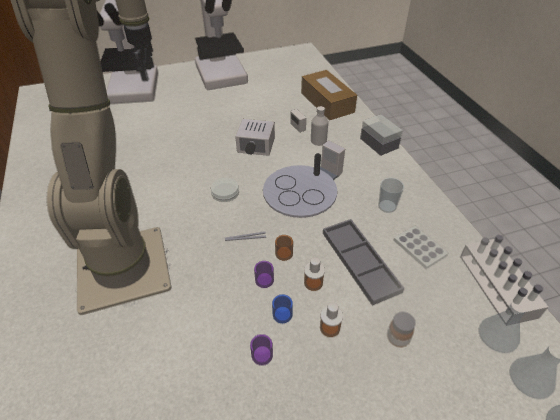

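View pics/wrist0.png

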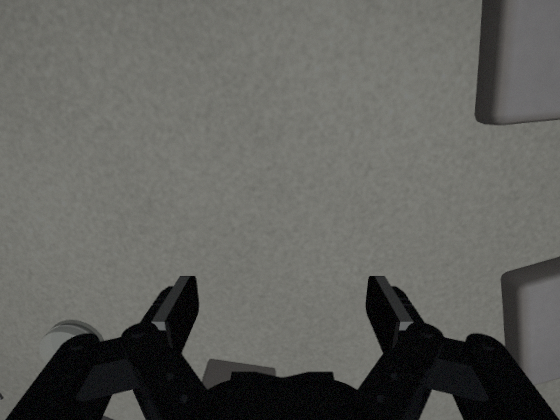

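Scene view: the amber jars before the tray are at (157,272) capped, (208,258) capped and (246,231) open. The grey-lidded jar is at (143,328), and the blue and purple look-alikes are at (173,236), (135,227) and (211,220). Next I measure positions from both views.

```bash
cat > h.py <<'E'
import numpy as np, cv2
from workcell import manip, viewer
from scipy.spatial.transform import Rotation as Ro
def snap(n,tag):
    o=manip.get_obs(); im,d=viewer.camera(n); cv2.imwrite(f"pics/{n}{tag}.png",im[:,:,::-1]); np.save(f"pics/{n}{tag}.npy",d)
    np.save(f"pics/{n}{tag}_pose.npy",np.r_[o["position"],o["ee_rot"]]); return im,d
def load(n,tag):
    return cv2.imread(f"pics/{n}{tag}.png")[:,:,::-1], np.load(f"pics/{n}{tag}.npy")
def cam(n,tag=None):
    c=viewer.calibration(n); K=np.array([[c["fx"],0,c["cx"]],[0,c["fy"],c["cy"]],[0,0,1]])
    if n=="wrist":
        p=np.load(f"pics/{n}{tag}_pose.npy"); T=np.eye(4); T[:3,:3]=Ro.from_quat(p[3:]).as_matrix(); T[:3,3]=p[:3]
        W=np.linalg.inv(T@c["T_tool_cam"]); return K,c["dist"],W[:3,:3],W[:3,3]
    return K,c["dist"],np.array(c["R"]),np.array(c["t"])
def rays(C,uv):
    K,D,R,t=C; u=cv2.undistortPoints(np.float64(uv).reshape(-1,1,2),K,D).reshape(-1,2)
    return -R.T@t, np.c_[u,np.ones(len(u))]@R
def onz(C,uv,z):
    c,d=rays(C,uv); return c+d*((z-c[2])/d[:,2])[:,None]
def cloud(C,d,mask):
    v,u=np.nonzero(mask&(d>0)); c,r=rays(C,np.c_[u,v]); return c+r*d[v,u][:,None]
def proj(C,X):
    K,D,R,t=C; return cv2.projectPoints(np.float64(X).reshape(-1,1,3),cv2.Rodrigues(R)[0],t,K,D)[0].reshape(-1,2)
E
python3 - <<'E'
from h import *
for n in ("scene","side"):
    im,d=load(n,"0"); C=cam(n); hsv=cv2.cvtColor(im,cv2.COLOR_RGB2HSV)
    print(n)
    m=(cv2.inRange(hsv,(4,120,40),(18,255,255))>0)
    k,l,s,ce=cv2.connectedComponentsWithStats(m.astype(np.uint8))
    for i in range(1,k):
        if s[i,4]>40:
            P=cloud(C,d,l==i); print(ce[i].round(),s[i],P.min(0).round(3),P.max(0).round(3),P.mean(0).round(3))
    # depth map sanity: full cloud z>0.06 near
    full=cloud(C,d,np.ones_like(d,bool)); 
    print("bench z",np.median(full[(abs(full[:,0]-.55)<.3)&(abs(full[:,1])<.4)][:,2]))
    print(proj(C,[[0,0,0],[.5,0,0],[.5,.3,0],[.5,-.3,0]]).round())
E
```

```text
scene
[408.  13.] [401   0  15  27 276] [-0.772  0.542 -0.256] [0.171 1.326 0.347] [-0.737  1.289 -0.172]
[459.  17.] [440   0  40  36 996] [-0.637  0.872 -0.256] [0.117 1.566 0.287] [-0.555  1.477 -0.152]
[539.  46.] [ 512    0   48   93 3033] [-0.335  0.819 -0.488] [0.468 1.898 0.402] [-0.251  1.772 -0.231]
[495.  26.] [487  17  14  20  99] [-0.454  1.576 -0.22 ] [-0.399  1.622 -0.11 ] [-0.424  1.605 -0.166]
[246. 231.] [237 219  18  25 380] [ 0.411 -0.123  0.004] [ 0.462 -0.075  0.06 ] [ 0.439 -0.099  0.035]
[532. 272.] [508 247  52  49 785] [0.82  0.474 0.001] [0.937 0.549 0.085] [0.882 0.488 0.045]
[210. 264.] [200 255  19  17 196] [ 0.48  -0.242 -0.001] [ 0.503 -0.197  0.053] [ 0.495 -0.221  0.028]
[159. 279.] [148 269  20  18 206] [ 0.47  -0.376  0.004] [ 0.494 -0.331  0.056] [ 0.486 -0.354  0.03 ]
[144. 334.] [131 322  23  18 143] [ 0.611 -0.453  0.037] [ 0.641 -0.403  0.06 ] [ 0.631 -0.427  0.048]
bench z 0.0017922376493808567
[[224. 136.]
 [289. 242.]
 [383. 207.]
 [183. 282.]]
side
[13. 72.] [   0    0   43  188 3406] [-0.706  0.076 -0.639] [-0.004  1.709  0.633] [-0.455  1.574 -0.136]
[330.  87.] [304  70  53  33 544] [0.787 0.473 0.073] [0.931 0.714 0.085] [0.861 0.582 0.079]
[284. 252.] [277 246  14  13 130] [ 0.413 -0.125  0.01 ] [ 0.447 -0.105  0.057] [ 0.428 -0.118  0.034]
[313. 283.] [306 278  15  12 123] [ 0.453 -0.244  0.006] [ 0.487 -0.222  0.051] [ 0.468 -0.237  0.031]
[329. 329.] [322 323  16  12 116] [ 0.442 -0.379  0.012] [ 0.474 -0.356  0.05 ] [ 0.455 -0.372  0.032]
bench z 0.0008718209588890469
[[122. 268.]
 [294. 224.]
 [264. 164.]
 [333. 306.]]
```

Run:
```python
from h import *
im,_=load("scene","0"); cv2.imwrite("pics/c1.png",cv2.resize(im[170:380,100:310,::-1],None,fx=2.8,fy=2.8,interpolation=cv2.INTER_CUBIC))
cv2.imwrite("pics/c2.png",cv2.resize(im[150:300,280:480,::-1],None,fx=3.8,fy=3.8,interpolation=cv2.INTER_CUBIC))
```

```text
(no output)
```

View pics/c1.png

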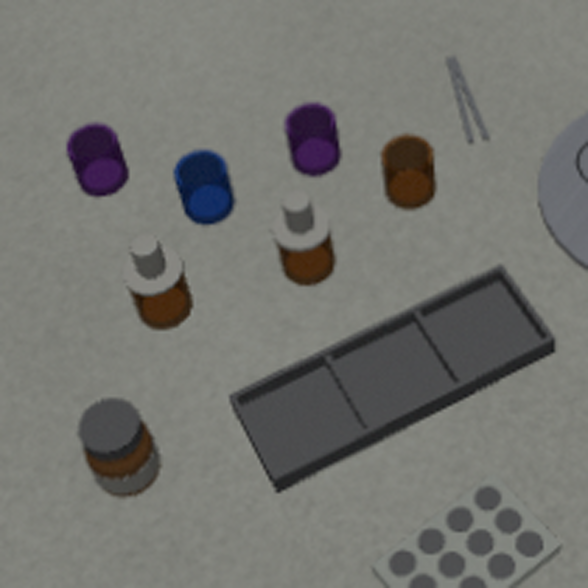

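View pics/c2.png

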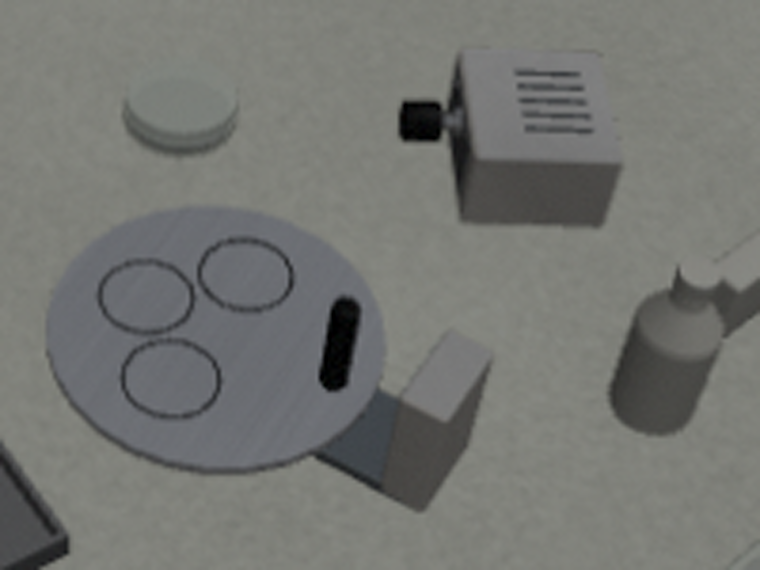

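The crop confirms it: two amber jars carry white caps with a grip, and one amber jar is open. The carousel has its rings to the left, with the post and lamp post to the right and lower right. The knob is on the left side of the switch box.

```bash
cat >> h.py <<'E'
def circ(P):
    A=np.c_[2*P[:,:2],np.ones(len(P))]; b=(P[:,:2]**2).sum(1); s=np.linalg.lstsq(A,b,rcond=None)[0]
    return s[0],s[1],np.sqrt(s[2]+s[0]**2+s[1]**2)
E
python3 - <<'E'
from h import *
G={"scene":dict(post=(331,243),),"side":dict()}
for n in ("scene","side"):
    im,d=load(n,"0"); C=cam(n); print(n)
    F=np.full(d.shape+(3,),np.nan); v,u=np.nonzero(d>0); c,r=rays(C,np.c_[u,v]); F[v,u]=c+r*d[v,u][:,None]
    X,Y,Z=F[...,0],F[...,1],F[...,2]
    gray=cv2.cvtColor(im,cv2.COLOR_RGB2GRAY)
    near=(X>.4)&(X<.8)&(Y>-.1)&(Y<.35)
    top=near&(Z>.025)&(Z<.042)
    k,l,s,ce=cv2.connectedComponentsWithStats(cv2.morphologyEx(top.astype(np.uint8),cv2.MORPH_OPEN,np.ones((3,3))))
    i=1+np.argmax(s[1:,4]); ct=max(cv2.findContours((l==i).astype(np.uint8),cv2.RETR_EXTERNAL,cv2.CHAIN_APPROX_NONE)[0],key=len)[:,0,:]
    P=onz(C,ct,.033)
    for _ in range(8):
        a=circ(P); e=abs(np.hypot(P[:,0]-a[0],P[:,1]-a[1])-a[2]); P=P[e<max(2*np.median(e),.002)]
    print("disc",np.round(a,4),len(P)); ax=np.array(a[:2])
    # dark things on disc : rings
    disc=(cv2.fillPoly(np.zeros(d.shape,np.uint8),[cv2.convexHull(ct)],1)>0)
    bl=gray.astype(float)-cv2.GaussianBlur(gray,(0,0),6)
    dk=(disc&(bl<-8)).astype(np.uint8)
    cs,hi=cv2.findContours(dk,cv2.RETR_CCOMP,cv2.CHAIN_APPROX_NONE)
    for j,cc in enumerate(cs):
        if len(cc)>40:
            q=onz(C,cc[:,0],.033); a=circ(q); rel=np.array(a[:2])-ax
            print(" contour",cc[:,0].mean(0).round(),len(cc),"hole" if hi[0,j,3]>=0 else "out",np.round(a,4),"r",np.hypot(*rel).round(4),"ang",np.degrees(np.arctan2(rel[1],rel[0])).round(1))
    # high dark pts: post
    hp=near&(Z>.05)&(gray<45); Q=F[hp&(np.hypot(X-ax[0],Y-ax[1])<.12)]
    print("post",Q.mean(0).round(3),Q.max(0).round(3),len(Q)); rel=Q.mean(0)[:2]-ax; print(np.hypot(*rel),np.degrees(np.arctan2(rel[1],rel[0])))
    # cap grip tops
    for (x0,y0) in ((.475,-.22),(.46,-.355)):
        m=(np.hypot(X-x0,Y-y0)<.045)&(Z>.085); Q=F[m]; print("grip top",len(Q),Q.mean(0).round(4),Q.min(0).round(4),Q.max(0).round(4)); 
        m=(np.hypot(X-x0,Y-y0)<.045)&(Z>.092);m8=cv2.findContours(m.astype(np.uint8),cv2.RETR_EXTERNAL,cv2.CHAIN_APPROX_NONE)[0]
        cc=max(m8,key=len)[:,0]; a=circ(onz(C,cc,.097)); print("   ",np.round(a,4))
    m=(np.hypot(X-.437,Y+.099)<.04)&(Z>.05);Q=F[m];print("open rim",Q.mean(0).round(4),Q.min(0).round(4),Q.max(0).round(4))
    # box/knob
    kb=(X>.3)&(X<.7)&(Y>.2)&(Y<.4)&(gray<40)&(Z>.03)&(np.hypot(X-ax[0],Y-ax[1])>.13); Q=F[kb]; print("knob",len(Q),Q.mean(0).round(3),Q.min(0).round(3),Q.max(0).round(3))
    bx=(X>.3)&(X<.7)&(Y>.2)&(Y<.5)&(Z>.068)&(Z<.082)&(np.hypot(X-ax[0],Y-ax[1])>.19); mm=bx.astype(np.uint8)
    k,l,s,ce=cv2.connectedComponentsWithStats(mm); i=1+np.argmax(s[1:,4]); Q=F[l==i]
    rc=cv2.minAreaRect(np.float32(Q[:,:2])); print("box",rc)
    tr=(X>.45)&(X<.8)&(Y>-.35)&(Y<.05)&(Z>.015)&(Z<.03)&(np.hypot(X-ax[0],Y-ax[1])>.13)
    k,l,s,ce=cv2.connectedComponentsWithStats(cv2.dilate(tr.astype(np.uint8),np.ones((3,3)))); i=1+np.argmax(s[1:,4]); Q=F[(l==i)&tr]
    print("tray",cv2.minAreaRect(np.float32(Q[:,:2])), cv2.boxPoints(cv2.minAreaRect(np.float32(Q[:,:2]))).round(3).tolist())
E
```

```text
scene
disc [0.56   0.1089 0.1178] 209
 contour [331. 265.] 186 out [0.5615 0.1087 0.1167] r 0.0016 ang -8.1
 contour [369. 240.] 54 out [0.6069 0.1811 0.0277] r 0.0862 ang 57.0
 contour [321. 239.] 134 out [0.5479 0.0706 0.051 ] r 0.0401 ang -107.5
 contour [325. 249.] 63 hole [0.5835 0.0614 0.0314] r 0.053 ang -63.6
 contour [318. 228.] 60 hole [0.5119 0.0805 0.0313] r 0.0559 ang -149.4
 contour [344. 222.] 65 out [0.5242 0.1542 0.0348] r 0.0578 ang 128.3
 contour [344. 222.] 57 hole [0.5241 0.1536 0.0311] r 0.0573 ang 128.7
post [0.639 0.155 0.088] [0.647 0.165 0.116] 144
0.09104349184179218 30.155783032145496
grip top 97 [ 0.4786 -0.2192  0.0955] [ 0.4633 -0.2313  0.0861] [ 0.4899 -0.2057  0.1026]
    [ 0.4769 -0.2185  0.0128]
grip top 104 [ 0.4688 -0.3542  0.0952] [ 0.4529 -0.3668  0.0854] [ 0.4797 -0.342   0.1011]
    [ 0.4675 -0.3541  0.013 ]
open rim [ 0.4361 -0.099   0.0548] [ 0.4106 -0.1227  0.0503] [ 0.461  -0.0747  0.0606]
knob 142 [0.473 0.341 0.056] [0.44 0.32 0.03] [0.518 0.385 0.069]
box ((0.5023636221885681, 0.4132429361343384), (0.11377435177564621, 0.127466484904289
[... 676 characters left out ...]
.0316] r 0.0506 ang -150.3
 contour [285. 182.] 48 hole [0.5263 0.155  0.0319] r 0.0578 ang 122.7
post [0.634 0.151 0.083] [0.641 0.154 0.11 ] 10
0.08890992580650034 30.488811098995388
grip top 89 [ 0.4756 -0.2198  0.0945] [ 0.4638 -0.2304  0.0853] [ 0.4885 -0.2062  0.1001]
    [ 0.4757 -0.2189  0.0122]
grip top 107 [ 0.4646 -0.3552  0.0949] [ 0.4537 -0.3659  0.0858] [ 0.4779 -0.3417  0.1004]
    [ 0.465  -0.3546  0.0121]
open rim [ 0.4353 -0.0991  0.0536] [ 0.4106 -0.1227  0.0501] [ 0.4607 -0.0721  0.0593]<stdin>:35: RuntimeWarning: Mean of empty slice.
  ret = um.true_divide(
Traceback (most recent call last):
ValueError: zero-size array to reduction operation minimum which has no identity
```

Run:
```python
from h import *
for n in ("scene","side"):
    im,d=load(n,"0"); C=cam(n); hsv=cv2.cvtColor(im,cv2.COLOR_RGB2HSV); print(n)
    m=cv2.inRange(hsv,(105,120,25),(160,255,255)); k,l,s,ce=cv2.connectedComponentsWithStats(m)
    for i in range(1,k):
        if s[i,4]>100:
            P=cloud(C,d,l==i); Q=P[P[:,2]>.047]; print(ce[i].round(),(Q.min(0)/2+Q.max(0)/2).round(3),(Q.max(0)-Q.min(0)).round(3))
    F=np.full(d.shape+(3,),np.nan); v,u=np.nonzero(d>0); c,r=rays(C,np.c_[u,v]); F[v,u]=c+r*d[v,u][:,None]
    X,Y,Z=F[...,0],F[...,1],F[...,2]; g=im.max(2)
    win={"scene":(slice(168,195),slice(380,400)),"side":(slice(138,158),slice(240,260))}[n]
    mk=np.zeros(d.shape,bool); mk[win]=True; mk&=(g<40)&(Z>.03); Q=F[mk]; print("knob px",np.argwhere(mk).mean(0),len(Q),np.nanmean(Q,0).round(3),np.nanmin(Q,0).round(3),np.nanmax(Q,0).round(3))
    bx=(X>.3)&(X<.7)&(Y>.2)&(Y<.5)&(Z>.068)&(Z<.082)&(np.hypot(X-.56,Y-.109)>.19)
    k,l,s,ce=cv2.connectedComponentsWithStats(bx.astype(np.uint8)); i=1+np.argmax(s[1:,4]); Q=F[l==i]; rc=cv2.minAreaRect(np.float32(Q[:,:2])); print("box",rc)
    tr=(X>.45)&(X<.8)&(Y>-.35)&(Y<.05)&(Z>.015)&(Z<.03)&(np.hypot(X-.56,Y-.109)>.13)
    k,l,s,ce=cv2.connectedComponentsWithStats(cv2.dilate(tr.astype(np.uint8),np.ones((3,3)))); i=1+np.argmax(s[1:,4]); Q=F[(l==i)&tr]
    print("tray",cv2.minAreaRect(np.float32(Q[:,:2])))
    lp=(Z>.095)&(Z<.112)&(np.hypot(X-.56,Y-.109)<.22)&(np.hypot(X-.56,Y-.109)>.13); Q=F[lp]; print("lamp",Q.mean(0))
```

```text
scene
[212. 219.] [ 0.357 -0.168  0.054] [0.051 0.046 0.014]
[134. 227.] [ 0.29  -0.367  0.054] [0.051 0.046 0.015]
[172. 236.] [ 0.369 -0.282  0.054] [0.049 0.046 0.013]
knob px [181.18918919 390.77477477] 111 [0.466 0.338 0.057] [0.44 0.32 0.03] [0.482 0.385 0.068]
box ((0.5023636221885681, 0.4132429361343384), (0.11377435177564621, 0.12746648490428925), 61.61161804199219)
tray ((0.6269848942756653, -0.1909812092781067), (0.10018943250179291, 0.2720297574996948), 5.92394495010376)
lamp [0.70673852 0.18819038 0.10415673]
side
[264. 279.] [ 0.352 -0.187  0.052] [0.026 0.01  0.01 ]
[282. 313.] [ 0.364 -0.3    0.053] [0.031 0.014 0.011]<stdin>:11: RuntimeWarning: Mean of empty slice.
  ret = um.true_divide(
<stdin>:11: RuntimeWarning: Mean of empty slice
Traceback (most recent call last):
ValueError: zero-size array to reduction operation fmin which has no identity
```

```bash
cat >> h.py <<'E'
def yaw():  # angle of tool x in world, deg
    o=manip.get_obs(); R=Ro.from_quat(o["ee_rot"]).as_matrix(); return np.degrees(np.arctan2(R[1,0],R[0,0]))
def plan(x,y,z,yw=None):
    """delta (tool frame mm) and wz deg to get TCP at x,y,z; tool x heading yw (mod 180), plus levelling"""
    o=manip.get_obs(); R=Ro.from_quat(o["ee_rot"]).as_matrix(); dl=R.T@(np.array([x,y,z])-o["position"])
    print("t",round(o["clock"],2),"at",o["position"].round(4),"yaw",yaw().round(1),"j",o["joint_pos"].round(2),"g",round(o["grip_width"],3),"f",o["ft_force"].round(1))
    print("tool delta mm",(dl*1000).round(1),"tilt",np.degrees(np.arccos(-R[2,2])).round(2))
    if yw is not None:
        for y_ in (yw,yw+180):
            w=(y_-yaw()+180)%360-180; print("  wz",round(-w,1))
E
python3 - <<'E'
from h import *
plan(.476,-.2187,.2,70)
E
```

```text
t 0.15 at [0.1904 0.595  0.2307] yaw 162.3 j [-1.28  0.33 -0.06  1.46  0.02  1.35 -0.09] g 1.005 f [ 0.9  0.6 -0.3]
tool delta mm [-520.  -687.9   31.5] tilt 0.06
  wz 92.3
  wz -87.7
```

Emit:
move_arm(deltas=[[-0.04, -0.019, 0, 0, 0, 0, 1], [-0.04, -0.019, 0, 0, 0, 0, 1], [-0.04, -0.019, 0, 0, 0, 0, 1], [-0.04, -0.019, 0, 0, 0, 0, 1], [-0.04, -0.019, 0, 0, 0, 0, 1], [-0.04, -0.019, 0, 0, 0, 0, 1], [-0.04, -0.019, 0, 0, 0, 0, 1], [-0.04, -0.019, 0, 0, 0, 0, 1], [0, 0, 0, 0, 0, 9, 1], [0, 0, 0, 0, 0, 9, 1]], force=40)

```text
clock: 1.4
position: [0.4493, 0.3523, 0.231]
ee_rot: [0.31, 0.951, -0.0, -0.0]
ft_force: [-0.6, -0.4, 0.7]
grip_width: 0.998
```

Run:
```python
from h import *
plan(.476,-.2187,.2,70)
snap("wrist","1")
```

```text
t 1.4 at [0.4493 0.3523 0.231 ] yaw 143.9 j [-0.89  0.21  0.17  1.62 -0.04  1.32  0.23] g 0.998 f [-0.6 -0.4  0.7]
tool delta mm [-358.1 -445.4   31.2] tilt 0.03
  wz 73.9
  wz -106.1
```

View pics/wrist1.png

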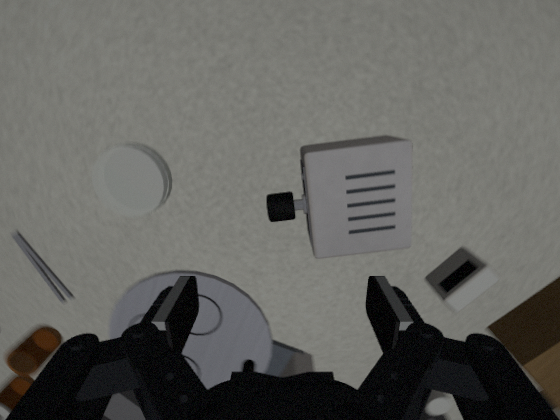

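Wrist view: the knob is at (281,207) on a short stem, left of the switch box. I measure the pull axis and the knob centre from this picture.

Run:
```python
from h import *
im,d=load("wrist","1"); C=cam("wrist","1"); print("cam at",(-C[2].T@C[3]).round(3))
g=im.max(2); m=np.zeros(g.shape,np.uint8); m[185:230,258:302]=(g[185:230,258:302]<45)
m=cv2.morphologyEx(m,cv2.MORPH_OPEN,np.ones((3,3)))
ct=max(cv2.findContours(m,cv2.RETR_EXTERNAL,cv2.CHAIN_APPROX_NONE)[0],key=len)[:,0]
rc=cv2.minAreaRect(np.float32(ct)); bp=cv2.boxPoints(rc); print(rc)
for z in (.05,.06): P=onz(C,bp,z); print(z,P[:,:2].round(4).tolist(),P.mean(0).round(4),np.linalg.norm(np.diff(P,axis=0),axis=1).round(4))
P=cloud(C,d,m>0); print("depth",P.mean(0).round(4),np.percentile(P,[2,98],axis=0).round(3))
# box top
F=np.full(d.shape+(3,),np.nan); v,u=np.nonzero(d>0); c,r=rays(C,np.c_[u,v]); F[v,u]=c+r*d[v,u][:,None]
b=(F[...,2]>.07)&(F[...,2]<.08)&(np.arange(560)[None]>295)&(np.arange(560)[None]<425)&(np.arange(420)[:,None]<265)
k,l,s,ce=cv2.connectedComponentsWithStats(b.astype(np.uint8)); i=1+np.argmax(s[1:,4])
print("box",cv2.minAreaRect(np.float32(F[l==i][:,:2])))
```

```text
cam at [0.381 0.402 0.373]
((280.3154296875, 206.52308654785156), (27.163604736328125, 26.543432235717773), 82.87498474121094)
0.05 [[0.4392, 0.3363], [0.4534, 0.3624], [0.4816, 0.347], [0.467, 0.3201]] [0.4603 0.3415 0.05  ] [0.0297 0.0321 0.0306]
0.06 [[0.4374, 0.3384], [0.4512, 0.3636], [0.4785, 0.3487], [0.4644, 0.3227]] [0.4578 0.3433 0.06  ] [0.0287 0.0311 0.0296]
depth [0.4572 0.3438 0.0618] [[0.443 0.328 0.052]
 [0.474 0.359 0.066]]
box ((0.4992193579673767, 0.4157344102859497), (0.1103578582406044, 0.11923510581254959), 61.604652404785156)
```

Emit:
move_arm(deltas=[[-0.036, -0.0445, 0.003, 0, 0, 0, 1], [-0.036, -0.0445, 0.003, 0, 0, 0, 1], [-0.036, -0.0445, 0.003, 0, 0, 0, 1], [-0.036, -0.0445, 0.003, 0, 0, 0, 1], [-0.036, -0.0445, 0.003, 0, 0, 0, 1], [-0.036, -0.0445, 0.003, 0, 0, 0, 1], [-0.036, -0.0445, 0.003, 0, 0, 0, 1], [-0.036, -0.0445, 0.003, 0, 0, 0, 1], [-0.036, -0.0445, 0.003, 0, 0, 0, 1], [-0.036, -0.0445, 0.003, 0, 0, 0, 1]])

```text
clock: 2.7
position: [0.4811, -0.2201, 0.2014]
ee_rot: [0.305, 0.952, 0.0, 0.0]
ft_force: [0.5, 1.1, -0.3]
grip_width: 1.003
```

Emit:
move_arm(deltas=[[0, 0, 0, 0, 0, 9, 1], [0, 0, 0, 0, 0, 9, 1], [0, 0, 0, 0, 0, 9, 1], [0, 0, 0, 0, 0, 9, 1], [0, 0, 0, 0, 0, 9, 1], [0, 0, 0, 0, 0, 9, 1], [0, 0, 0, 0, 0, 9, 1], [0, 0, 0, 0, 0, 9, 1], [0, 0, 0, 0, 0, 0, 1]])

```text
clock: 3.82
position: [0.4811, -0.2183, 0.2012]
ee_rot: [0.807, 0.591, -0.0, -0.0]
ft_force: [-0.2, 0.5, -0.2]
grip_width: 1.001
```

Run:
```python
from h import *
plan(.476,-.2187,.068)
snap("wrist","2")
```

```text
t 3.83 at [ 0.4811 -0.2183  0.2012] yaw 72.4 j [-0.4   0.16  0.82  1.79 -0.13  1.24  0.15] g 1.001 f [-0.2  0.5 -0.2]
tool delta mm [ -1.9  -4.7 133.2] tilt 0.02
```

View pics/wrist2.png

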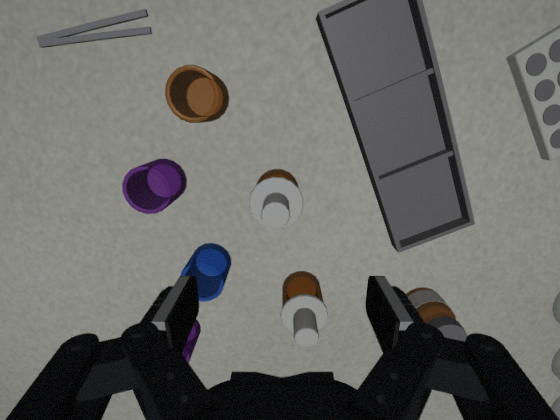

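Wrist view: cap B grip top at about (275,215), cap C grip at (306,335), open jar A at (195,93). I check these against the stereo positions.

```bash
cat >> h.py <<'E'
def capfit(n,tag,uv,z=.097,r=13):
    """bright grip top circle near pixel -> world"""
E
python3 - <<'E'
from h import *
im,d=load("wrist","2"); C=cam("wrist","2")
print(proj(C,[[.476,-.2187,.097],[.466,-.3543,.097],[.436,-.099,.055],[.475,-.22,.061]]).round(1))
P=np.array([275,215]); 
F=np.full(d.shape+(3,),np.nan); v,u=np.nonzero(d>0); c,r=rays(C,np.c_[u,v]); F[v,u]=c+r*d[v,u][:,None]
for w,(a,b),z in (("B",(.476,-.2187),.088),("C",(.466,-.3543),.088),("A",(.436,-.099),.05)):
    m=(np.hypot(F[...,0]-a,F[...,1]-b)<.05)&(F[...,2]>z); Q=F[m]; 
    ct=max(cv2.findContours(m.astype(np.uint8),cv2.RETR_EXTERNAL,cv2.CHAIN_APPROX_NONE)[0],key=len)[:,0]
    print(w,Q.mean(0).round(4),np.median(Q[:,2]).round(4),np.round(circ(onz(C,ct,.097 if w!='A' else .055)),4))
tr=(F[...,0]>.5)&(F[...,2]>.015)&(F[...,2]<.028)&(F[...,0]<.75)&(np.arange(560)[None]<480)&(np.arange(560)[None]>310)
k,l,s,ce=cv2.connectedComponentsWithStats(cv2.dilate(tr.astype(np.uint8),np.ones((3,3)))); i=1+np.argmax(s[1:,4]); Q=F[(l==i)&tr]
rc=cv2.minAreaRect(np.float32(Q[:,:2]));print(rc,cv2.boxPoints(rc).round(3).tolist())
E
```

```text
[[276.8 217.4]
 [308.  339.1]
 [194.9  95.4]
 [276.8 206.9]]
B [ 0.479  -0.2062  0.2675] 0.2802 [ 0.4229 -0.3776  0.1248]
C [ 0.465  -0.3495  0.0953] 0.0962 [ 0.4652 -0.3484  0.0136]
A [ 0.4338 -0.0961  0.054 ] 0.0542 [ 0.4341 -0.0972  0.0244]
((0.6257047057151794, -0.19076277315616608), (0.09557141363620758, 0.2713111340999603), 5.403134346008301) [[0.5649999976158142, -0.05999999865889549], [0.5910000205039978, -0.33000001311302185], [0.6859999895095825, -0.32100000977516174], [0.6610000133514404, -0.050999999046325684]]
```

Emit:
move_arm(deltas=[[-0.001, -0.0045, 0.03, 0, 0, 0, 1], [0, 0, 0.03, 0, 0, 0, 1], [0, 0, 0.03, 0, 0, 0, 1], [0, 0, 0.02, 0, 0, 0, 1], [0, 0, 0.015, 0, 0, 0, 1], [0, 0, 0.008, 0, 0, 0, 1], [0, 0, 0, 0, 0, 0, 1]])

```text
clock: 4.75
position: [0.4765, -0.2181, 0.0682]
ee_rot: [0.807, 0.59, -0.0, -0.0]
ft_force: [-0.1, 0.6, -0.4]
grip_width: 0.999
```

Run:
```python
from h import *
plan(.476,-.2187,.068)
im,d=snap("wrist","3"); im,d=snap("side","3")
cv2.imwrite("pics/s3c.png",cv2.resize(im[200:380,220:400,::-1],None,fx=3,fy=3))
```

```text
t 4.75 at [ 0.4765 -0.2181  0.0682] yaw 72.3 j [-0.32  0.34  0.77  1.94 -0.28  0.97  0.27] g 0.999 f [-0.1  0.6 -0.4]
tool delta mm [-0.7 -0.3  0.2] tilt 0.02
```

View pics/wrist3.png

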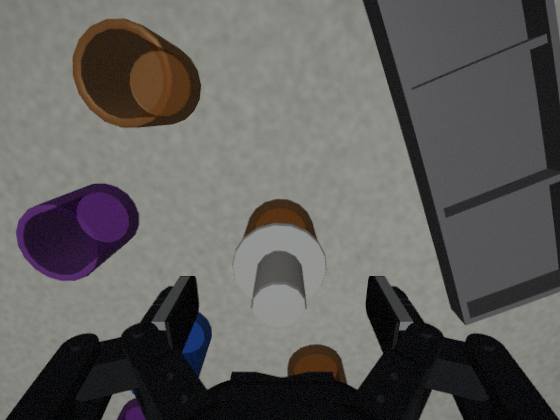

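View pics/s3c.png

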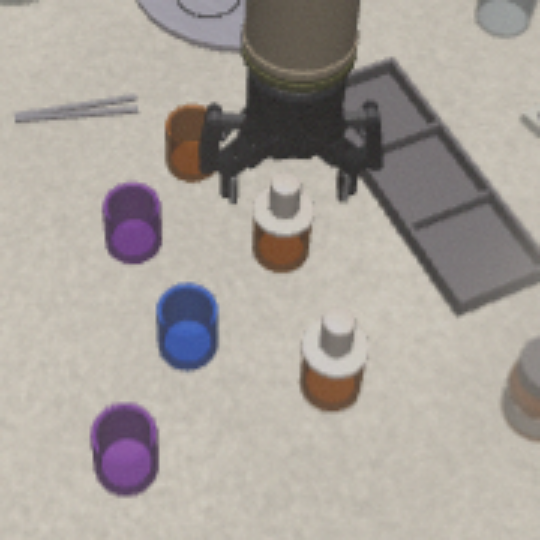

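The jaws straddle cap B's grip, with its top at (278,300) centred between the pads. Closing.

Emit:
move_arm(deltas=[[0, 0, 0, 0, 0, 0, -1], [0, 0, 0, 0, 0, 0, -1], [0, 0, 0, 0, 0, 0, -1], [0, 0, 0, 0, 0, 0, -1], [0, 0, 0, 0, 0, 0, -1], [0, 0, 0, 0, 0, 0, -1]], force=40)

```text
clock: 5.6
position: [0.4764, -0.2181, 0.0685]
ee_rot: [0.808, 0.59, 0.0, -0.0]
ft_force: [-2.1, 1.8, 5.3]
grip_width: 0.287
```

Emit:
move_arm(deltas=[[0, 0, -0.01, 0, 0, 0, -1], [0, 0, -0.02, 0, 0, 0, -1], [0, 0, -0.03, 0, 0, 0, -1], [0, 0, -0.02, 0, 0, 0, -1], [0, 0, 0, 0, 0, 0, -1]])

```text
clock: 6.22
position: [0.4775, -0.2184, 0.1498]
ee_rot: [0.808, 0.59, 0.001, 0.001]
ft_force: [-0.6, 0.4, -0.6]
grip_width: 0.295
```

Run:
```python
from h import *
plan(.618,-.1035,.12)
plan(.6265,-.191,.12)
plan(.635,-.2785,.12)
im,d=snap("wrist","4"); im,d=snap("side","4")
```

```text
t 6.22 at [ 0.4775 -0.2184  0.1498] yaw 72.3 j [-0.38  0.21  0.82  1.87 -0.17  1.13  0.19] g 0.295 f [-0.6  0.4 -0.6]
tool delta mm [152.3  98.6  30.3] tilt 0.19
t 6.22 at [ 0.4775 -0.2184  0.1498] yaw 72.3 j [-0.38  0.21  0.82  1.87 -0.17  1.13  0.19] g 0.295 f [-0.6  0.4 -0.6]
tool delta mm [ 71.5 133.4  30.3] tilt 0.19
t 6.22 at [ 0.4775 -0.2184  0.1498] yaw 72.3 j [-0.38  0.21  0.82  1.87 -0.17  1.13  0.19] g 0.295 f [-0.6  0.4 -0.6]
tool delta mm [ -9.2 168.2  30.4] tilt 0.19
```

View pics/wrist4.png

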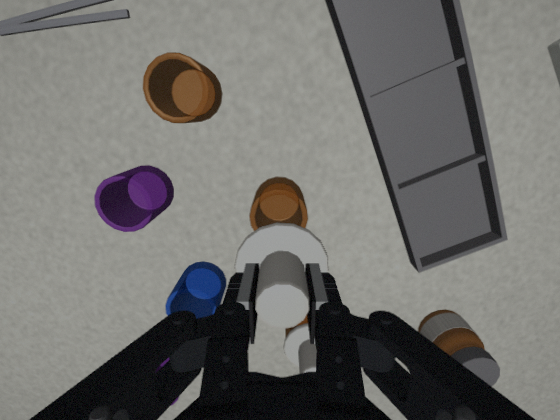

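Cap B is held level at 0.29 opening, about 25 mm, and jar B stands open at (279,205). I take the cap to the middle bay.

Emit:
move_arm(deltas=[[0.018, 0.0335, 0, 0, 0, 0, -1], [0.018, 0.0335, 0, 0, 0, 0, -1], [0.018, 0.0335, 0, 0, 0, 0, -1], [0.0175, 0.033, 0, 0, 0, 0, -1], [0, 0, 0.03, 0, 0, 0, -1], [0, 0, 0.03, 0, 0, 0, -1], [0, 0, 0.03, 0, 0, 0, -1], [0, 0, 0.01, 0, 0, 0, -1], [0, 0, 0, 0, 0, 0, -1]])

```text
clock: 7.45
position: [0.625, -0.1908, 0.0476]
ee_rot: [0.808, 0.589, -0.001, -0.0]
ft_force: [0.5, 0.3, 0.1]
grip_width: 0.29
```

Run:
```python
from h import *
plan(.6265,-.191,.027)
im,d=snap("wrist","5"); im,d=snap("side","5")
cv2.imwrite("pics/s5c.png",cv2.resize(im[190:330,290:430,::-1],None,fx=4,fy=4))
```

```text
t 7.45 at [ 0.625  -0.1908  0.0476] yaw 72.2 j [-0.27  0.64  0.68  1.6  -0.44  1.07  0.22] g 0.29 f [0.5 0.3 0.1]
tool delta mm [ 0.2  1.5 20.6] tilt 0.09
```

View pics/s5c.png

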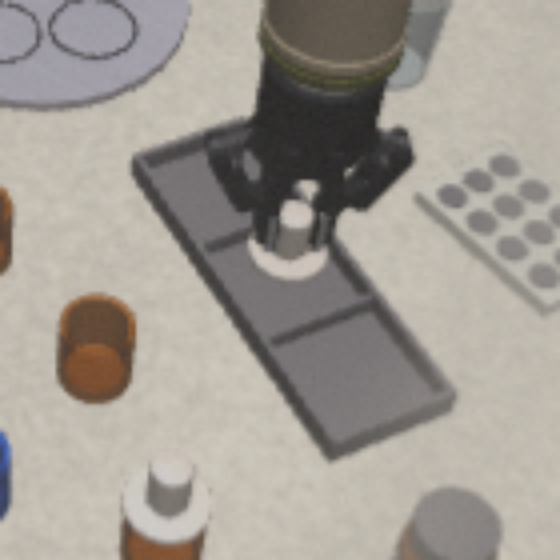

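View pics/wrist5.png

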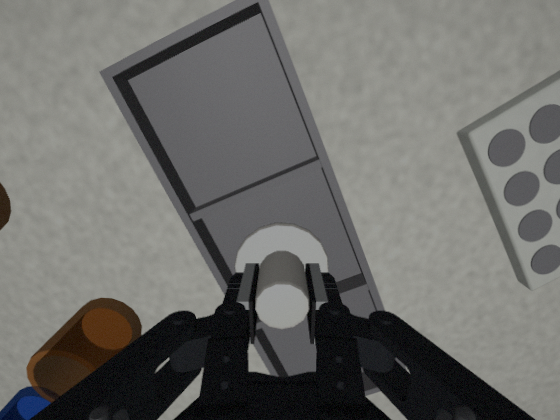

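The cap hangs over the middle bay. Lowering and releasing.

Emit:
move_arm(deltas=[[0, 0.0015, 0.01, 0, 0, 0, -1], [0, 0, 0.006, 0, 0, 0, -1], [0, 0, 0.0035, 0, 0, 0, -1], [0, 0, 0, 0, 0, 0, -1]])

```text
clock: 8.05
position: [0.6268, -0.1911, 0.0285]
ee_rot: [0.808, 0.59, -0.0, -0.0]
ft_force: [0.9, -0.1, -0.7]
grip_width: 0.295
```

Run:
```python
from h import *
plan(.6265,-.191,.027)
```

```text
t 8.05 at [ 0.6268 -0.1911  0.0285] yaw 72.3 j [-0.25  0.66  0.67  1.6  -0.46  1.04  0.23] g 0.295 f [ 0.9 -0.1 -0.7]
tool delta mm [ 0.  -0.3  1.5] tilt 0.03
```

Emit:
move_arm(deltas=[[0, 0, 0.0015, 0, 0, 0, -1], [0, 0, 0, 0, 0, 0, -0.5], [0, 0, 0, 0, 0, 0, 0.2], [0, 0, 0, 0, 0, 0, 0.2], [0, 0, 0, 0, 0, 0, 0.2], [0, 0, -0.02, 0, 0, 0, 0.3], [0, 0, -0.04, 0, 0, 0, 1], [0, 0, -0.05, 0, 0, 0, 1], [0, 0, -0.05, 0, 0, 0, 1], [0, 0, 0, 0, 0, 0, 1]])

```text
clock: 9.3
position: [0.6288, -0.1925, 0.1933]
ee_rot: [0.808, 0.589, 0.003, 0.003]
ft_force: [-0.0, -0.0, -0.3]
grip_width: 1.002
```

Run:
```python
from h import *
plan(.4655,-.354,.12)
im,d=snap("scene","6")
cv2.imwrite("pics/s6c.png",cv2.resize(im[190:370,110:320,::-1],None,fx=3,fy=3))
C=cam("scene")
F=np.full(d.shape+(3,),np.nan); v,u=np.nonzero(d>0); c,r=rays(C,np.c_[u,v]); F[v,u]=c+r*d[v,u][:,None]
for w,(a,b),z in (("B",(.476,-.2187),.047),("C",(.466,-.3543),.092),("A",(.436,-.099),.047)):
    m=(np.hypot(F[...,0]-a,F[...,1]-b)<.05)&(F[...,2]>z)&(F[...,2]<.12); Q=F[m]; print(w,((Q.min(0)+Q.max(0))/2).round(4))
m=(np.hypot(F[...,0]-.63,F[...,1]+.19)<.04)&(F[...,2]>.03); print(F[m].mean(0),F[m].max(0))
```

```text
t 9.3 at [ 0.6288 -0.1925  0.1933] yaw 72.2 j [-0.31  0.5   0.76  1.46 -0.35  1.31  0.16] g 1.002 f [-0.  -0.  -0.3]
tool delta mm [-203.7 -106.8   72.2] tilt 0.48
B [ 0.476  -0.2188  0.0537]
C [ 0.4662 -0.3543  0.0972]
A [ 0.4376 -0.0956  0.0538]
[ 0.64691139 -0.19322835  0.46938583] [ 0.66996483 -0.15026144  0.59559754]
```

View pics/s6c.png

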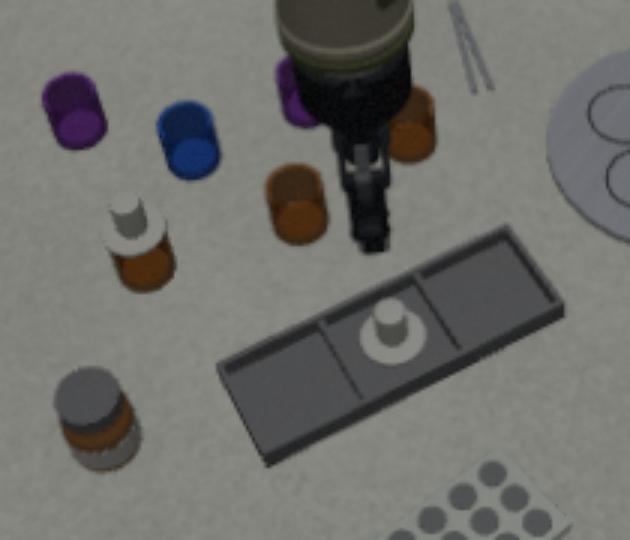

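Cap B stands flat in the middle bay. Next is cap C.

Emit:
move_arm(deltas=[[-0.04, -0.021, 0, 0, 0, 0, 1], [-0.04, -0.021, 0, 0, 0, 0, 1], [-0.04, -0.021, 0, 0, 0, 0, 1], [-0.04, -0.021, 0, 0, 0, 0, 1], [-0.04, -0.021, 0, 0, 0, 0, 1], [0, 0, 0.025, 0, 0, 0, 1], [0, 0, 0.025, 0, 0, 0, 1], [0, 0, 0, 0, 0, 0, 1]])

```text
clock: 10.35
position: [0.4646, -0.3487, 0.1355]
ee_rot: [0.808, 0.589, -0.001, -0.002]
ft_force: [0.1, -0.4, 0.1]
grip_width: 1.002
```

Run:
```python
from h import *
plan(.4655,-.354,.068)
im,d=snap("wrist","7")
```

```text
t 10.35 at [ 0.4646 -0.3487  0.1355] yaw 72.2 j [-0.1   0.4   0.82  1.73 -0.31  1.15  0.51] g 1.002 f [ 0.1 -0.4  0.1]
tool delta mm [-4.8  2.7 67.5] tilt 0.23
```

View pics/wrist7.png

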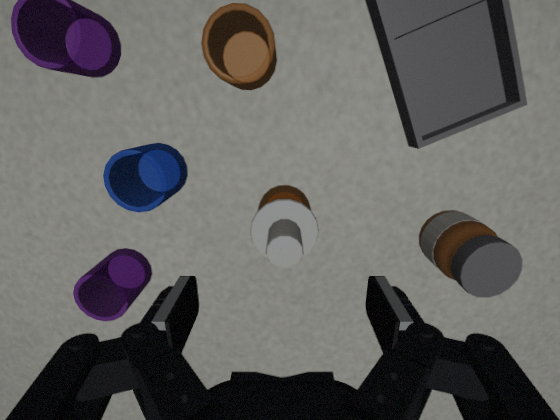

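Cap C's grip top is at (284,250), close to centre between the fingers. Descending with the small correction.

Emit:
move_arm(deltas=[[-0.0045, 0.002, 0.02, 0, 0, 0, 1], [0, 0, 0.02, 0, 0, 0, 1], [0, 0, 0.018, 0, 0, 0, 1], [0, 0, 0.009, 0, 0, 0, 1], [0, 0, 0, 0, 0, 0, 1]])

```text
clock: 11.02
position: [0.4661, -0.3543, 0.0696]
ee_rot: [0.808, 0.59, -0.0, -0.001]
ft_force: [0.5, 0.3, 0.4]
grip_width: 1.006
```

Emit:
move_arm(deltas=[[0, 0, 0, 0, 0, 0, -1], [0, 0, 0, 0, 0, 0, -1], [0, 0, 0, 0, 0, 0, -1], [0, 0, 0, 0, 0, 0, -1], [0, 0, 0, 0, 0, 0, -1], [0, 0, 0, 0, 0, 0, -1]])

```text
clock: 11.78
position: [0.4667, -0.3546, 0.0705]
ee_rot: [0.808, 0.59, 0.0, 0.0]
ft_force: [-0.4, 0.9, 3.1]
grip_width: 0.292
```

Emit:
move_arm(deltas=[[0, 0, -0.01, 0, 0, 0, -1], [0, 0, -0.02, 0, 0, 0, -1], [0, 0, -0.03, 0, 0, 0, -1], [0, 0, -0.02, 0, 0, 0, -1], [0, 0, 0, 0, 0, 0, -1]])

```text
clock: 12.4
position: [0.4673, -0.3551, 0.1522]
ee_rot: [0.808, 0.59, 0.001, 0.001]
ft_force: [-0.3, -0.5, -1.0]
grip_width: 0.293
```

Run:
```python
from h import *
plan(.635,-.2785,.027)
im,d=snap("wrist","8")
```

```text
t 12.4 at [ 0.4673 -0.3551  0.1522] yaw 72.3 j [-0.09  0.39  0.83  1.71 -0.31  1.18  0.51] g 0.293 f [-0.3 -0.5 -1. ]
tool delta mm [124.1 136.  125.6] tilt 0.18
```

View pics/wrist8.png

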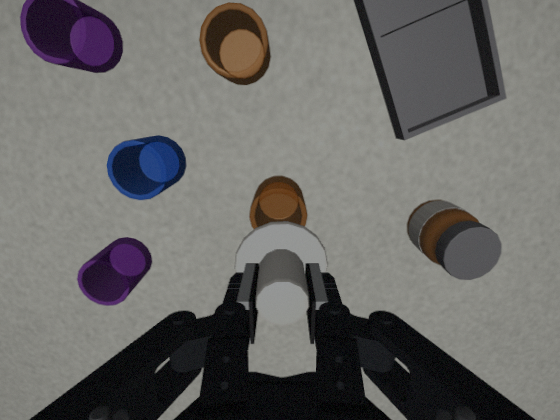

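Cap C is held level and jar C stays open at (279,205). On to the lower bay.

Emit:
move_arm(deltas=[[0.025, 0.027, 0, 0, 0, 0, -1], [0.025, 0.027, 0, 0, 0, 0, -1], [0.025, 0.027, 0, 0, 0, 0, -1], [0.025, 0.027, 0, 0, 0, 0, -1], [0.024, 0.027, 0, 0, 0, 0, -1], [0, 0, 0.03, 0, 0, 0, -1], [0, 0, 0.03, 0, 0, 0, -1], [0, 0, 0.025, 0, 0, 0, -1], [0, 0, 0.01, 0, 0, 0, -1], [0, 0, 0, 0, 0, 0, -1]])

```text
clock: 13.7
position: [0.6324, -0.2774, 0.0545]
ee_rot: [0.808, 0.59, -0.0, -0.001]
ft_force: [-0.3, 0.4, -1.5]
grip_width: 0.289
```

Run:
```python
from h import *
plan(.635,-.2785,.029)
im,d=snap("wrist","9")
```

```text
t 13.7 at [ 0.6324 -0.2774  0.0545] yaw 72.2 j [-0.12  0.71  0.69  1.48 -0.48  1.13  0.35] g 0.289 f [-0.3  0.4 -1.5]
tool delta mm [-0.2  2.9 25.4] tilt 0.09
```

View pics/wrist9.png

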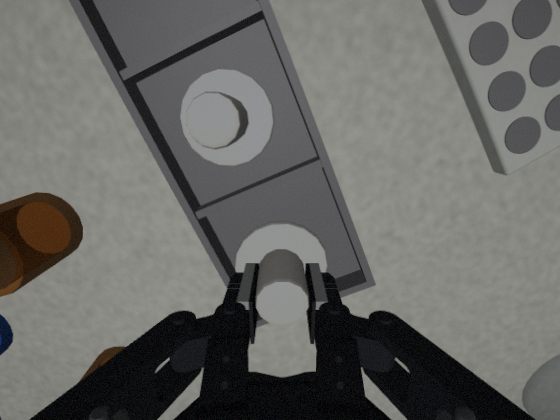

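Cap C is over the lower bay, and cap B lies flat in the middle bay at (227,117). Lowering, releasing and lifting.

Emit:
move_arm(deltas=[[0, 0.0025, 0.012, 0, 0, 0, -1], [0, 0, 0.008, 0, 0, 0, -1], [0, 0, 0.0045, 0, 0, 0, -1], [0, 0, 0.001, 0, 0, 0, -1], [0, 0, 0, 0, 0, 0, -1]])

```text
clock: 14.38
position: [0.6353, -0.2784, 0.0299]
ee_rot: [0.808, 0.59, 0.0, 0.0]
ft_force: [-1.3, -0.3, -0.8]
grip_width: 0.291
```

Emit:
move_arm(deltas=[[0, 0, 0, 0, 0, 0, -0.5], [0, 0, 0, 0, 0, 0, 0.2], [0, 0, 0, 0, 0, 0, 0.2], [0, 0, 0, 0, 0, 0, 0.2], [0, 0, -0.02, 0, 0, 0, 0.2], [0, 0, -0.04, 0, 0, 0, 1], [0, 0, -0.05, 0, 0, 0, 1], [0, 0, -0.05, 0, 0, 0, 1], [0, 0, 0, 0, 0, 0, 1]])

```text
clock: 15.5
position: [0.6369, -0.28, 0.1962]
ee_rot: [0.808, 0.589, 0.002, 0.004]
ft_force: [0.0, 0.6, -0.9]
grip_width: 0.999
```

```bash
cat >> h.py <<'E'
def fld(n,tag):
    im,d=load(n,tag); C=cam(n,tag) if n=="wrist" else cam(n)
    F=np.full(d.shape+(3,),np.nan); v,u=np.nonzero(d>0); c,r=rays(C,np.c_[u,v]); F[v,u]=c+r*d[v,u][:,None]; return im,C,F
def amber(n,tag):
    im,C,F=fld(n,tag); hsv=cv2.cvtColor(im,cv2.COLOR_RGB2HSV)
    m=cv2.inRange(hsv,(4,100,30),(20,255,255)); k,l,s,ce=cv2.connectedComponentsWithStats(m)
    for i in range(1,k):
        if s[i,4]>60:
            Q=F[l==i]; Q=Q[np.isfinite(Q[:,0])]
            if len(Q)==0 or not(.3<Q[:,0].mean()<.7): continue
            zt=np.percentile(Q[:,2],97); T=Q[(Q[:,2]>zt-.012)]
            print(n,"amber",ce[i].round(),s[i,4],"ztop",zt.round(3),"centre(bbox)",((T.min(0)+T.max(0))/2).round(4)[:2],"ext",(T.max(0)-T.min(0)).round(3))
E
python3 - <<'E'
from h import *
im,d=snap("scene","10"); im2,d=snap("side","10")
amber("scene","10"); amber("side","10")
plan(.476,-.2188,.12)
cv2.imwrite("pics/s10c.png",np.hstack([cv2.resize(im[190:370,110:320,::-1],(400,343)),cv2.resize(im2[190:370,220:430,::-1],(400,343))]))
E
```

```text
scene amber [246. 231.] 389 ztop 0.057 centre(bbox) [ 0.4357 -0.0989] ext [0.049 0.046 0.016]
scene amber [209. 258.] 431 ztop 0.057 centre(bbox) [ 0.523  -0.2257] ext [0.14  0.061 0.177]
scene amber [157. 273.] 461 ztop 0.057 centre(bbox) [ 0.4667 -0.3538] ext [0.05  0.047 0.014]
scene amber [144. 334.] 154 ztop 0.058 centre(bbox) [ 0.6246 -0.4288] ext [0.03  0.051 0.017]
side amber [284. 247.] 327 ztop 0.055 centre(bbox) [ 0.4353 -0.0989] ext [0.048 0.049 0.015]
side amber [314. 276.] 390 ztop 0.056 centre(bbox) [ 0.4761 -0.219 ] ext [0.048 0.047 0.015]
side amber [331. 321.] 434 ztop 0.056 centre(bbox) [ 0.4659 -0.3547] ext [0.048 0.048 0.016]
t 15.6 at [ 0.6354 -0.2785  0.1911] yaw 72.2 j [-0.14  0.6   0.76  1.34 -0.41  1.36  0.3 ] g 1.006 f [-0.1  0.4 -0.9]
tool delta mm [   8.3 -170.1   70.8] tilt 0.1
```

View pics/s10c.png

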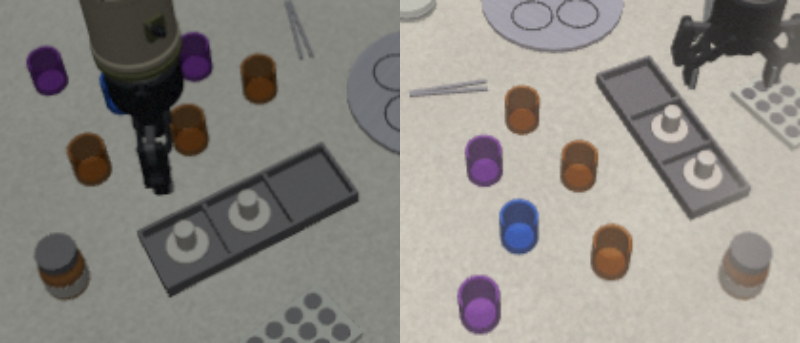

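Both caps lie upright in separate bays. All three jars are open and still in place. Jar C goes first.

Run:
```python
from h import *
plan(.4662,-.3545,.014)
```

```text
t 15.6 at [ 0.6354 -0.2785  0.1911] yaw 72.2 j [-0.14  0.6   0.76  1.34 -0.41  1.36  0.3 ] g 1.006 f [-0.1  0.4 -0.9]
tool delta mm [-124.  -138.2  176.8] tilt 0.1
```

Emit:
move_arm(deltas=[[-0.025, -0.028, 0, 0, 0, 0, 1], [-0.025, -0.028, 0, 0, 0, 0, 1], [-0.025, -0.028, 0, 0, 0, 0, 1], [-0.025, -0.028, 0, 0, 0, 0, 1], [-0.024, -0.026, 0.01, 0, 0, 0, 1], [0, 0, 0.03, 0, 0, 0, 1], [0, 0, 0.03, 0, 0, 0, 1], [0, 0, 0.02, 0, 0, 0, 1], [0, 0, 0, 0, 0, 0, 1]])

```text
clock: 16.73
position: [0.4651, -0.3537, 0.0983]
ee_rot: [0.808, 0.59, -0.001, -0.001]
ft_force: [-0.5, -0.9, 0.6]
grip_width: 0.996
```

Run:
```python
from h import *
plan(.4662,-.3545,.014)
im,d=snap("wrist","11")
```

```text
t 16.73 at [ 0.4651 -0.3537  0.0983] yaw 72.3 j [-0.07  0.45  0.8   1.76 -0.36  1.09  0.55] g 0.996 f [-0.5 -0.9  0.6]
tool delta mm [-0.4  1.5 84.3] tilt 0.19
```

View pics/wrist11.png

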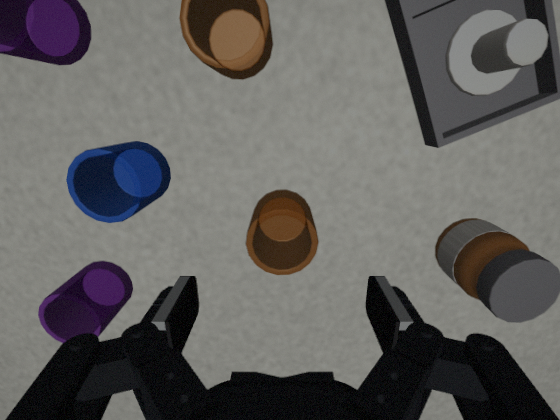

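Jar C is at (282,240), laterally centred between the jaws, with clear space on both sides.

Emit:
move_arm(deltas=[[0, 0.001, 0.025, 0, 0, 0, 1], [0, 0, 0.025, 0, 0, 0, 1], [0, 0, 0.02, 0, 0, 0, 1], [0, 0, 0.012, 0, 0, 0, 1], [0, 0, 0, 0, 0, 0, 1], [0, 0, 0, 0, 0, 0, -1], [0, 0, 0, 0, 0, 0, -1], [0, 0, 0, 0, 0, 0, -1], [0, 0, 0, 0, 0, 0, -1], [0, 0, 0, 0, 0, 0, -1]])

```text
clock: 18.02
position: [0.4672, -0.3549, 0.0188]
ee_rot: [0.808, 0.589, 0.0, 0.0]
ft_force: [-1.6, 1.5, 6.7]
grip_width: 0.582
```

Emit:
move_arm(deltas=[[0, 0, -0.01, 0, 0, 0, -1], [0, 0, -0.03, 0, 0, 0, -1], [0, 0, -0.05, 0, 0, 0, -1], [0, 0, -0.05, 0, 0, 0, -1], [0, 0, -0.02, 0, 0, 0, -1], [0, 0, 0, 0, 0, 0, -1]])

```text
clock: 18.77
position: [0.4674, -0.3549, 0.1787]
ee_rot: [0.808, 0.59, 0.001, 0.001]
ft_force: [0.3, -0.1, -2.1]
grip_width: 0.578
```

Run:
```python
from h import *
plan(.52,.02,.17,35)
im,d=snap("wrist","12")
```

```text
t 18.77 at [ 0.4674 -0.3549  0.1787] yaw 72.3 j [-0.11  0.36  0.85  1.68 -0.29  1.23  0.5 ] g 0.578 f [ 0.3 -0.1 -2.1]
tool delta mm [373.  -64.1   8.6] tilt 0.12
  wz 37.3
  wz -142.7
```

View pics/wrist12.png

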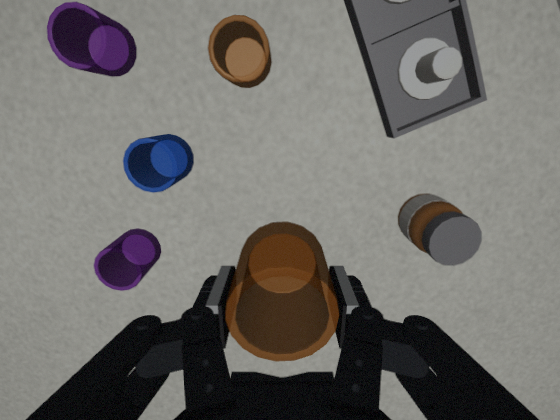

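Jar C is lifted, held upright. Travelling towards the carousel.

Emit:
move_arm(deltas=[[0.046, -0.008, 0, 0, 0, 0, -1], [0.046, -0.008, 0, 0, 0, 0, -1], [0.046, -0.008, 0, 0, 0, 0, -1], [0.046, -0.008, 0, 0, 0, 0, -1], [0.046, -0.008, 0, 0, 0, 0, -1], [0.046, -0.008, 0, 0, 0, 0, -1], [0.046, -0.008, 0, 0, 0, 0, -1], [0.046, -0.008, 0, 0, 0, 0, -1], [0, 0, 0, 0, 0, 0, -1]])

```text
clock: 19.95
position: [0.5172, 0.0197, 0.1756]
ee_rot: [0.806, 0.592, -0.001, -0.001]
ft_force: [-0.0, -0.4, -2.0]
grip_width: 0.578
```

Run:
```python
from h import *
plan(.528,.1535,.17,35)
im,d=snap("wrist","13")
```

```text
t 19.95 at [0.5172 0.0197 0.1756] yaw 72.6 j [-0.74  0.15  0.68  1.85 -0.1   1.19 -0.34] g 0.578 f [-0.  -0.4 -2. ]
tool delta mm [131.  -29.6   5.5] tilt 0.2
  wz 37.6
  wz -142.4
```

View pics/wrist13.png

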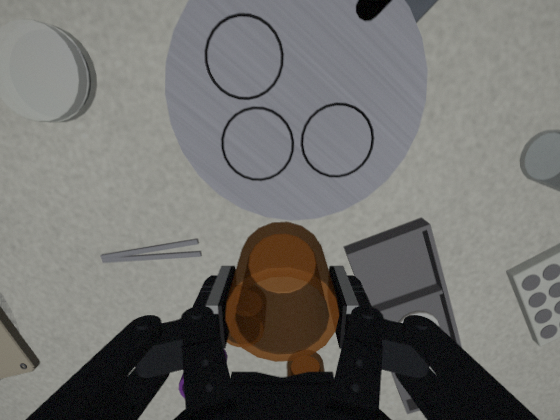

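Rings are visible at (244,56) spot0, (258,144) spot1 and (337,140) spot2, with the post at (375,8). I measure the rings here.

```bash
cat >> h.py <<'E'
def ringfit(n,tag,uv0,rpx):
    im,C,F=fld(n,tag); g=cv2.cvtColor(im,cv2.COLOR_RGB2GRAY); bl=(g.astype(float)-cv2.GaussianBlur(g,(0,0),6)<-8).astype(np.uint8)
    v,u=np.nonzero(bl); k=np.abs(np.hypot(u-uv0[0],v-uv0[1])-rpx)<.3*rpx
    P=onz(C,np.c_[u[k],v[k]],.033)
    for _ in range(6):
        a=circ(P); e=np.abs(np.hypot(P[:,0]-a[0],P[:,1]-a[1])-a[2]); P=P[e<max(.0025,2*np.median(e))]
    return np.round(a,4),len(P)
E
python3 - <<'E'
from h import *
S=[ringfit("wrist","13",u,r) for u,r in (((244,56),41),((258,144),36),((337,140),36))]
for s in S: print(s)
p=[np.array(s[0][:2]) for s in S]; ax=np.array([.5595,.1085])
# axis: circle of radius 55 through the three
A=circ(np.array(p)); print("axis",np.round(A,4)); 
for q in p: r=q-A[:2]; print(np.degrees(np.arctan2(r[1],r[0])).round(1))
E
```

```text
(array([0.5238, 0.154 , 0.0329]), 880)
(array([0.5115, 0.0807, 0.0329]), 643)
(array([0.583, 0.062, 0.033]), 653)
axis [0.5575 0.1107 0.0549]
127.9
-146.9
-62.4
```

Emit:
move_arm(deltas=[[0, 0, 0, 0, 0, 8.6, -1], [0, 0, 0, 0, 0, 8.6, -1], [0, 0, 0, 0, 0, 8.6, -1], [0, 0, 0, 0, 0, 8.6, -1], [0, 0, 0, 0, 0, 0, -1]])

```text
clock: 20.62
position: [0.5175, 0.0141, 0.1768]
ee_rot: [0.946, 0.324, -0.001, 0.0]
ft_force: [0.1, 0.4, -1.8]
grip_width: 0.577
```

Run:
```python
from h import *
plan(.524,.154,.052,38)
```

```text
t 20.62 at [0.5175 0.0141 0.1768] yaw 37.8 j [-0.79  0.15  0.74  1.85 -0.11  1.19 -0.92] g 0.577 f [ 0.1  0.4 -1.8]
tool delta mm [  91.1 -106.5  124.6] tilt 0.11
  wz -0.2
  wz 179.8
```

Emit:
move_arm(deltas=[[0.023, -0.0265, 0, 0, 0, 0, -1], [0.023, -0.0265, 0, 0, 0, 0, -1], [0.023, -0.0265, 0, 0, 0, 0, -1], [0.022, -0.027, 0, 0, 0, 0, -1], [0, 0, 0.03, 0, 0, 0, -1], [0, 0, 0.03, 0, 0, 0, -1], [0, 0, 0.03, 0, 0, 0, -1], [0, 0, 0.01, 0, 0, 0, -1], [0, 0, 0, 0, 0, 0, -1]])

```text
clock: 21.75
position: [0.5245, 0.1547, 0.0775]
ee_rot: [0.946, 0.325, -0.001, 0.0]
ft_force: [-0.2, 0.3, -0.9]
grip_width: 0.58
```

Run:
```python
from h import *
plan(.524,.154,.052,38)
im,d=snap("wrist","14"); im,d=snap("scene","14")
cv2.imwrite("pics/s14.png",cv2.resize(im[160:310,270:450,::-1],None,fx=4,fy=4))
```

```text
t 21.75 at [0.5245 0.1547 0.0775] yaw 37.9 j [-0.89  0.34  0.61  1.87 -0.23  1.   -1.09] g 0.58 f [-0.2  0.3 -0.9]
tool delta mm [-0.8  0.2 25.6] tilt 0.07
  wz -0.1
  wz 179.9
```

View pics/wrist14.png

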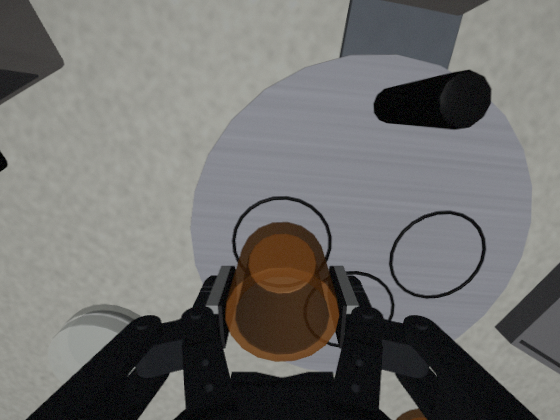

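View pics/s14.png

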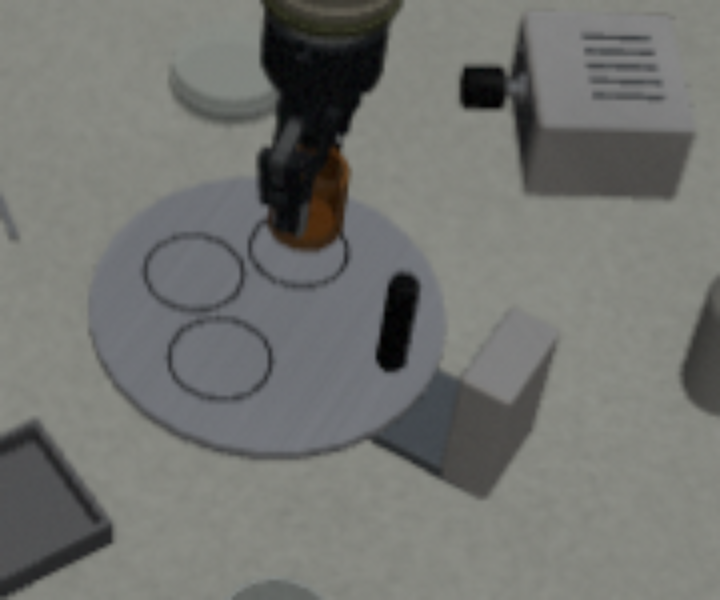

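The jar is poised over spot0. Lowering.

Emit:
move_arm(deltas=[[-0.001, 0, 0.012, 0, 0, 0, -1], [0, 0, 0.008, 0, 0, 0, -1], [0, 0, 0.004, 0, 0, 0, -1], [0, 0, 0.001, 0, 0, 0, -1], [0, 0, 0, 0, 0, 0, -1]])

```text
clock: 22.48
position: [0.524, 0.1546, 0.0529]
ee_rot: [0.946, 0.324, 0.0, -0.0]
ft_force: [0.2, -0.4, -1.3]
grip_width: 0.579
```

Run:
```python
from h import *
plan(.524,.154,.052,38)
```

```text
t 22.48 at [0.524  0.1546 0.0529] yaw 37.9 j [-0.88  0.38  0.6   1.89 -0.26  0.95 -1.07] g 0.579 f [ 0.2 -0.4 -1.3]
tool delta mm [-0.4  0.5  0.9] tilt 0.01
  wz -0.1
  wz 179.9
```

Emit:
move_arm(deltas=[[0, 0, 0.001, 0, 0, 0, -1], [0, 0, 0, 0, 0, 0, 0.3], [0, 0, 0, 0, 0, 0, 0.45], [0, 0, 0, 0, 0, 0, 0.45], [0, 0, 0, 0, 0, 0, 0.45], [0, 0, -0.02, 0, 0, 0, 0.45], [0, 0, -0.04, 0, 0, 0, 0.45], [0, 0, -0.04, 0, 0, 0, 0.45], [0, 0, -0.03, 0, 0, 0, 1], [0, 0, 0, 0, 0, 0, 1]])

```text
clock: 23.72
position: [0.5252, 0.155, 0.1841]
ee_rot: [0.946, 0.324, 0.002, -0.001]
ft_force: [-0.1, 0.0, 0.1]
grip_width: 1.0
```

Run:
```python
from h import *
im,d=snap("scene","15"); im2,d=snap("side","15")
amber("scene","15"); amber("side","15")
plan(.476,-.219,.1,72)
cv2.imwrite("pics/s15.png",np.hstack([cv2.resize(im[160:310,270:450,::-1],(400,333)),cv2.resize(im2[130:310,220:430,::-1],(400,333))]))
```

```text
scene amber [346. 215.] 410 ztop 0.09 centre(bbox) [0.5275 0.1529] ext [0.049 0.049 0.015]
scene amber [246. 231.] 390 ztop 0.057 centre(bbox) [ 0.4367 -0.0994] ext [0.049 0.047 0.015]
scene amber [209. 258.] 429 ztop 0.057 centre(bbox) [ 0.4771 -0.2187] ext [0.051 0.046 0.016]
scene amber [144. 334.] 154 ztop 0.058 centre(bbox) [ 0.6251 -0.4284] ext [0.029 0.05  0.015]
side amber [285. 175.] 242 ztop 0.089 centre(bbox) [0.5255 0.1527] ext [0.047 0.051 0.016]
side amber [284. 247.] 335 ztop 0.055 centre(bbox) [ 0.435  -0.0991] ext [0.048 0.051 0.013]
side amber [314. 276.] 388 ztop 0.056 centre(bbox) [ 0.4765 -0.219 ] ext [0.048 0.048 0.015]
t 23.82 at [0.5237 0.1547 0.1815] yaw 37.9 j [-0.94  0.21  0.65  1.77 -0.14  1.21 -1.16] g 0.993 f [-0.8  0.1 -0.2]
tool delta mm [-267.   265.8   81.4] tilt 0.02
  wz -34.1
  wz 145.9
```

View pics/s15.png

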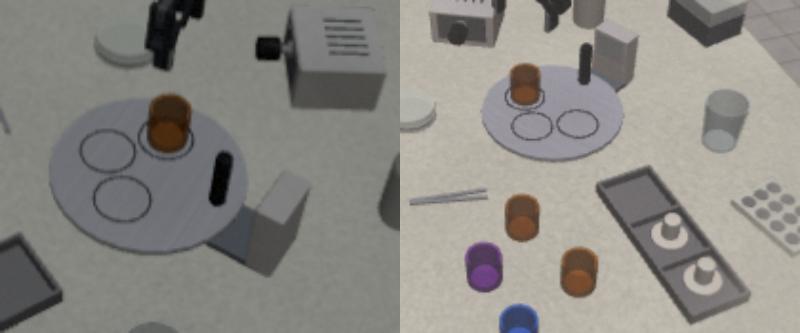

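Jar C stands inside the spot0 ring. Next is jar B.

Emit:
move_arm(deltas=[[-0.0335, 0.033, 0, 0, 0, 0, 1], [-0.0335, 0.033, 0, 0, 0, 0, 1], [-0.0335, 0.033, 0, 0, 0, 0, 1], [-0.0335, 0.033, 0, 0, 0, 0, 1], [-0.0335, 0.033, 0, 0, 0, 0, 1], [-0.0335, 0.033, 0, 0, 0, 0, 1], [-0.033, 0.033, 0, 0, 0, 0, 1], [-0.033, 0.033, 0, 0, 0, 0, 1], [0, 0, 0.03, 0, 0, 1, 1], [0, 0, 0.03, 0, 0, 0, 1]])

```text
clock: 25.08
position: [0.4743, -0.2182, 0.12]
ee_rot: [0.949, 0.315, -0.001, -0.0]
ft_force: [0.0, 0.7, -0.9]
grip_width: 1.002
```

Run:
```python
from h import *
plan(.4765,-.2188,.014,35)
im,d=snap("wrist","16")
```

```text
t 25.07 at [ 0.4743 -0.2182  0.12  ] yaw 36.8 j [-0.44  0.27  0.91  1.9  -0.24  1.08 -0.37] g 1.002 f [ 0.   0.7 -0.9]
tool delta mm [  1.5   1.9 106. ] tilt 0.07
  wz 1.8
  wz -178.2
```

View pics/wrist16.png

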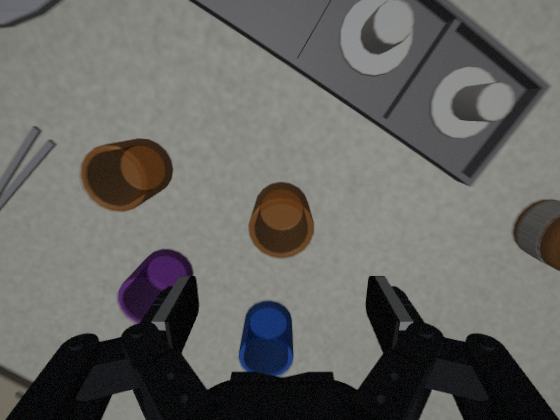

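Emit:
move_arm(deltas=[[0.0015, 0.002, 0.03, 0, 0, 0, 1], [0, 0, 0.03, 0, 0, 0, 1], [0, 0, 0.025, 0, 0, 0, 1], [0, 0, 0.017, 0, 0, 0, 1], [0, 0, 0, 0, 0, 0, 1], [0, 0, 0, 0, 0, 0, -1], [0, 0, 0, 0, 0, 0, -1], [0, 0, 0, 0, 0, 0, -1], [0, 0, 0, 0, 0, 0, -1], [0, 0, 0, 0, 0, 0, -1]])

```text
clock: 26.38
position: [0.4779, -0.2182, 0.0208]
ee_rot: [0.949, 0.316, 0.001, -0.0]
ft_force: [-2.5, 1.2, 8.9]
grip_width: 0.573
```

Run:
```python
from h import *
plan(.583,.0617,.17,28)
```

```text
t 26.38 at [ 0.4779 -0.2182  0.0208] yaw 36.9 j [-0.34  0.45  0.81  1.97 -0.41  0.9  -0.24] g 0.573 f [-2.5  1.2  8.9]
tool delta mm [ 252.2 -160.9 -148.8] tilt 0.08
  wz 8.9
  wz -171.1
```

Emit:
move_arm(deltas=[[0, 0, -0.01, 0, 0, 0, -1], [0, 0, -0.04, 0, 0, 0, -1], [0, 0, -0.05, 0, 0, 0, -1], [0, 0, -0.05, 0, 0, 0, -1], [0.0365, -0.023, 0, 0, 0, 0, -1], [0.0365, -0.023, 0, 0, 0, 0, -1], [0.0365, -0.023, 0, 0, 0, 0, -1], [0.0365, -0.023, 0, 0, 0, 0, -1], [0.0365, -0.023, 0, 0, 0, 0, -1], [0.0365, -0.023, 0, 0, 0, 0, -1]])

```text
clock: 27.62
position: [0.5703, 0.0246, 0.1705]
ee_rot: [0.949, 0.316, 0.0, -0.0]
ft_force: [1.1, -0.0, -1.7]
grip_width: 0.573
```

Emit:
move_arm(deltas=[[0.033, -0.023, 0, 0, 0, 4.5, -1], [0, 0, 0, 0, 0, 4.5, -1], [0, 0, 0.03, 0, 0, 0, -1], [0, 0, 0.03, 0, 0, 0, -1], [0, 0, 0, 0, 0, 0, -1]])

```text
clock: 28.25
position: [0.5811, 0.0614, 0.1086]
ee_rot: [0.971, 0.241, -0.002, 0.0]
ft_force: [0.2, 0.6, -1.9]
grip_width: 0.569
```

Run:
```python
from h import *
plan(.583,.0617,.054,28)
im,d=snap("wrist","17"); im,d=snap("side","17")
cv2.imwrite("pics/s17.png",cv2.resize(im[100:250,220:400,::-1],None,fx=4,fy=4))
```

```text
t 28.25 at [0.5811 0.0614 0.1086] yaw 27.8 j [-0.81  0.43  0.78  1.75 -0.33  1.11 -1.  ] g 0.569 f [ 0.2  0.6 -1.9]
tool delta mm [ 2.   0.6 54.6] tilt 0.2
  wz -0.2
  wz 179.8
```

View pics/wrist17.png

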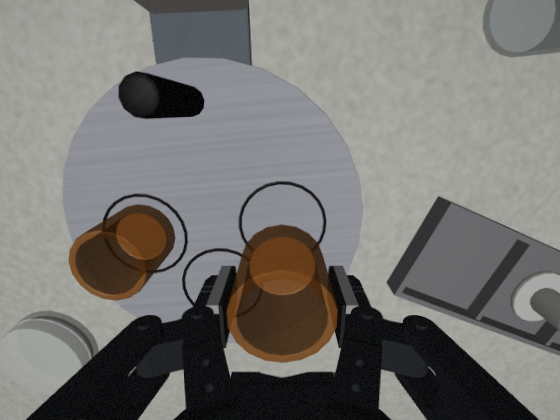

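View pics/s17.png

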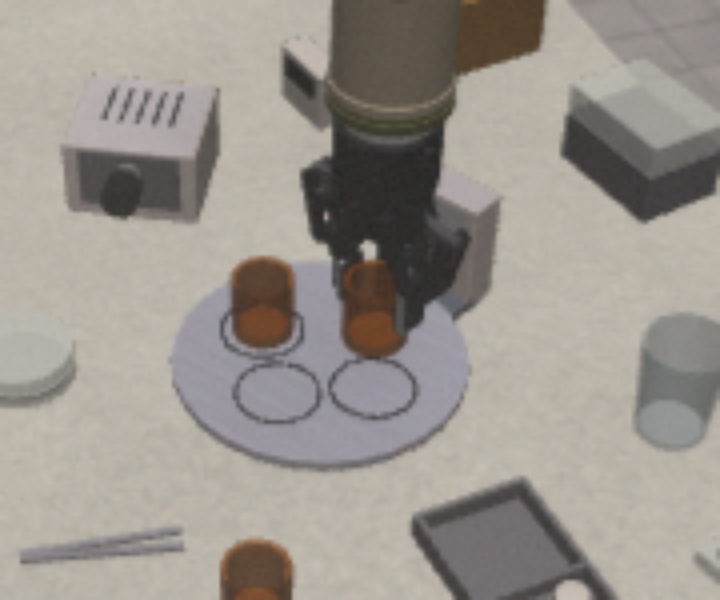

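Jar C sits centrally in its ring at (146,234), and jar B is above spot2. Lowering.

Emit:
move_arm(deltas=[[0.002, 0.0005, 0.02, 0, 0, 0, -1], [0, 0, 0.02, 0, 0, 0, -1], [0, 0, 0.008, 0, 0, 0, -1], [0, 0, 0.004, 0, 0, 0, -1], [0, 0, 0.001, 0, 0, 0, -1], [0, 0, 0, 0, 0, 0, -1]])

```text
clock: 29.1
position: [0.5848, 0.0621, 0.0572]
ee_rot: [0.971, 0.241, 0.0, -0.0]
ft_force: [-0.3, 0.6, -1.5]
grip_width: 0.579
```

Run:
```python
from h import *
plan(.583,.0617,.054,28)
```

```text
t 29.1 at [0.5848 0.0621 0.0572] yaw 27.8 j [-0.77  0.5   0.74  1.78 -0.39  1.01 -0.96] g 0.579 f [-0.3  0.6 -1.5]
tool delta mm [-1.8 -0.5  3.2] tilt 0.04
  wz -0.2
  wz 179.8
```

Emit:
move_arm(deltas=[[-0.0015, -0.0005, 0.002, 0, 0, 0, -1], [0, 0, 0.0015, 0, 0, 0, -1], [0, 0, 0, 0, 0, 0, -1], [0, 0, 0, 0, 0, 0, 0.3], [0, 0, 0, 0, 0, 0, 0.45], [0, 0, 0, 0, 0, 0, 0.45], [0, 0, 0, 0, 0, 0, 0.45], [0, 0, -0.03, 0, 0, 0, 0.45], [0, 0, -0.05, 0, 0, 0, 0.45], [0, 0, -0.05, 0, 0, 0, 1]])

```text
clock: 30.35
position: [0.5828, 0.0617, 0.1846]
ee_rot: [0.971, 0.241, -0.0, 0.0]
ft_force: [-0.0, 0.6, 0.0]
grip_width: 0.913
```

Run:
```python
from h import *
im,d=snap("scene","18"); im2,d=snap("side","18"); snap("wrist","18")
amber("scene","18"); amber("side","18")
plan(.436,-.0992,.014,28)
cv2.imwrite("pics/s18.png",np.hstack([cv2.resize(im[160:310,230:410,::-1],(400,333)),cv2.resize(im2[130:310,220:430,::-1],(400,333))]))
```

```text
scene amber [346. 215.] 413 ztop 0.09 centre(bbox) [0.5266 0.1527] ext [0.049 0.049 0.016]
scene amber [246. 231.] 391 ztop 0.057 centre(bbox) [ 0.4356 -0.0992] ext [0.048 0.046 0.015]
scene amber [325. 242.] 443 ztop 0.09 centre(bbox) [0.5846 0.0589] ext [0.048 0.048 0.015]
scene amber [144. 334.] 155 ztop 0.059 centre(bbox) [ 0.6264 -0.4286] ext [0.032 0.052 0.016]
side amber [285. 175.] 244 ztop 0.088 centre(bbox) [0.5259 0.1517] ext [0.048 0.054 0.013]
side amber [313. 190.] 285 ztop 0.089 centre(bbox) [0.5822 0.0595] ext [0.047 0.05  0.015]
side amber [284. 247.] 324 ztop 0.056 centre(bbox) [ 0.4351 -0.0984] ext [0.047 0.05  0.013]
t 30.5 at [0.5844 0.0619 0.1858] yaw 27.8 j [-0.85  0.35  0.82  1.67 -0.27  1.24 -1.05] g 0.999 f [-0.  -0.1 -1.2]
tool delta mm [-207.3   73.   170.8] tilt 0.27
  wz -0.2
  wz 179.8
```

View pics/s18.png

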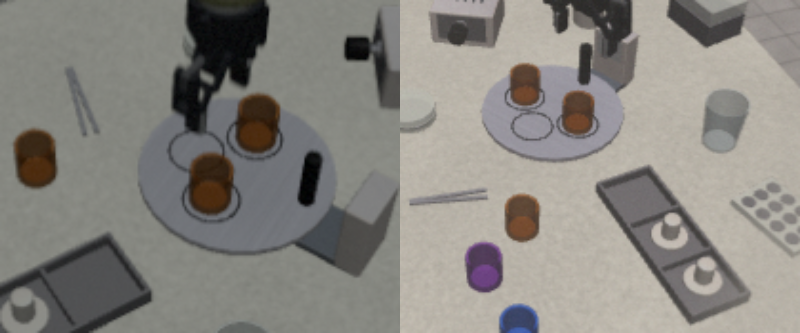

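View pics/wrist18.png

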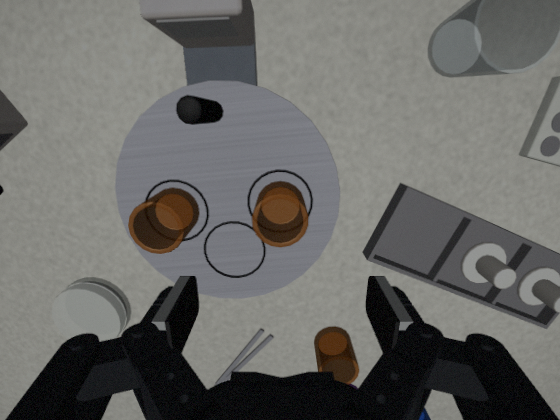

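Both placed jars sit within their rings. Jar A is last; I turn the tool so the jaws lie radially for spot1.

Emit:
move_arm(deltas=[[-0.041, 0.0145, 0, 0, 0, 0, 1], [-0.041, 0.0145, 0, 0, 0, 0, 1], [-0.041, 0.0145, 0, 0, 0, 0, 1], [-0.041, 0.0145, 0, 0, 0, 0, 1], [-0.042, 0.0145, 0, 0, 0, 0, 1], [0, 0, 0, 0, 0, -10, 1], [0, 0, 0, 0, 0, -10, 1], [0, 0, 0, 0, 0, -10, 1], [0, 0, 0, 0, 0, -10, 1], [0, 0, 0, 0, 0, -10, 1]])

```text
clock: 31.75
position: [0.4341, -0.0983, 0.1824]
ee_rot: [0.776, 0.631, -0.001, -0.0]
ft_force: [0.1, 0.7, -0.2]
grip_width: 0.997
```

Emit:
move_arm(deltas=[[0, 0, 0.02, 0, 0, -10, 1], [0, 0, 0.02, 0, 0, -10, 1], [0, 0, 0.02, 0, 0, -10, 1], [0, 0, 0.02, 0, 0, -10, 1], [0, 0, 0, 0, 0, -5, 1], [0, 0, 0, 0, 0, 0, 1]])

```text
clock: 32.5
position: [0.434, -0.0985, 0.1025]
ee_rot: [0.479, 0.878, -0.001, -0.0]
ft_force: [0.2, 0.3, -0.5]
grip_width: 0.999
```

Run:
```python
from h import *
plan(.4357,-.099,.014,123)
im,d=snap("wrist","19")
amber("wrist","19")
```

```text
t 32.5 at [ 0.434  -0.0985  0.1025] yaw 122.8 j [-1.06  0.07  1.24  2.11 -0.08  1.01  0.8 ] g 0.999 f [ 0.2  0.3 -0.5]
tool delta mm [-1.3  1.3 88.5] tilt 0.1
  wz -0.2
  wz 179.8
wrist amber [551. 167.] 862 ztop 0.051 centre(bbox) [0.5704 0.0503] ext [0.03  0.028 0.013]
wrist amber [283. 230.] 4497 ztop 0.055 centre(bbox) [ 0.4329 -0.0961] ext [0.049 0.049 0.013]
```

View pics/wrist19.png

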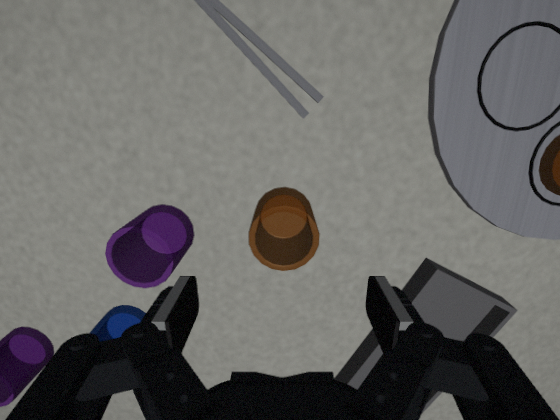

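Jar A is centred at (284,232). The purple jar is clear of the left finger by about 20 mm.

Emit:
move_arm(deltas=[[-0.001, 0.001, 0.03, 0, 0, 0, 0.8], [0, 0, 0.025, 0, 0, 0, 0.7], [0, 0, 0.02, 0, 0, 0, 0.7], [0, 0, 0.01, 0, 0, 0, 0.7], [0, 0, 0, 0, 0, 0, 0.7], [0, 0, 0, 0, 0, 0, -1], [0, 0, 0, 0, 0, 0, -1], [0, 0, 0, 0, 0, 0, -1], [0, 0, 0, 0, 0, 0, -1], [0, 0, 0, 0, 0, 0, -1]])

```text
clock: 33.8
position: [0.4367, -0.0988, 0.0193]
ee_rot: [0.478, 0.878, 0.001, 0.0]
ft_force: [-3.9, 0.4, 9.2]
grip_width: 0.586
```

Run:
```python
from h import *
plan(.512,.0807,.17,123)
```

```text
t 33.8 at [ 0.4367 -0.0988  0.0193] yaw 122.8 j [-0.83  0.34  1.07  2.17 -0.41  0.84  1.07] g 0.586 f [-3.9  0.4  9.2]
tool delta mm [ 110.   160.8 -150.5] tilt 0.09
  wz -0.2
  wz 179.8
```

Emit:
move_arm(deltas=[[0, 0, -0.01, 0, 0, 0, -1], [0, 0, -0.04, 0, 0, 0, -1], [0, 0, -0.05, 0, 0, 0, -1], [0, 0, -0.05, 0, 0, 0, -1], [0.022, 0.032, 0, 0, 0, 0, -1], [0.022, 0.032, 0, 0, 0, 0, -1], [0.022, 0.032, 0, 0, 0, 0, -1], [0.022, 0.032, 0, 0, 0, 0, -1], [0.022, 0.032, 0, 0, 0, 0, -1], [0, 0, 0, 0, 0, 0, -1]])

```text
clock: 35.05
position: [0.5074, 0.0901, 0.1469]
ee_rot: [0.472, 0.882, 0.001, -0.005]
ft_force: [-0.2, -0.5, -2.1]
grip_width: 0.583
```

Run:
```python
from h import *
plan(.5115,.0807,.0523,123)
im,d=snap("wrist","20"); im,d=snap("scene","20")
cv2.imwrite("pics/s20.png",cv2.resize(im[160:310,270:450,::-1],None,fx=4,fy=4))
```

```text
t 35.05 at [0.5074 0.0901 0.1469] yaw 123.7 j [-1.26  0.3   1.17  1.89 -0.31  1.15  0.61] g 0.583 f [-0.2 -0.5 -2.1]
tool delta mm [-11.1  -1.6  94.5] tilt 0.6
  wz 0.7
  wz -179.3
```

View pics/wrist20.png

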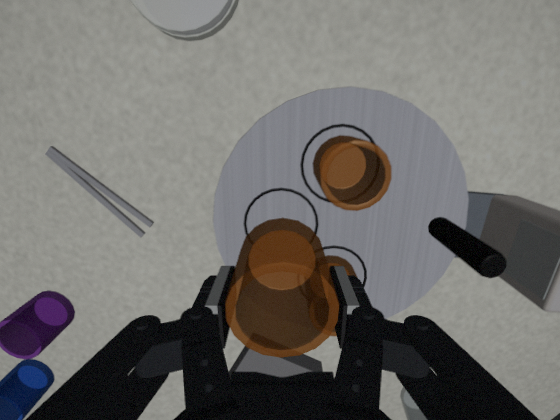

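Emit:
move_arm(deltas=[[-0.0055, -0.001, 0, 0, 0, 0.3, -1], [-0.0055, -0.001, 0, 0, 0, 0.3, -1], [0, 0, 0, 0, 0, 0, -1], [0, 0, 0, 0, 0, 0, -1]])

```text
clock: 35.65
position: [0.5112, 0.0768, 0.1465]
ee_rot: [0.479, 0.878, 0.002, -0.006]
ft_force: [-0.4, 0.1, -1.7]
grip_width: 0.582
```

Run:
```python
from h import *
plan(.5115,.0807,.0523,123)
```

```text
t 35.65 at [0.5112 0.0768 0.1465] yaw 122.8 j [-1.23  0.31  1.16  1.89 -0.32  1.15  0.63] g 0.582 f [-0.4  0.1 -1.7]
tool delta mm [ 2.   2.6 94.2] tilt 0.67
  wz -0.2
  wz 179.8
```

```bash
cat >> h.py <<'E'
def level(x=None):
    o=manip.get_obs(); R=Ro.from_quat(o["ee_rot"]).as_matrix(); y=np.radians(yaw())
    T=np.array([[np.cos(y),np.sin(y),0],[np.sin(y),-np.cos(y),0],[0,0,-1]]); print("level rotvec deg",np.degrees(Ro.from_matrix(R.T@T).as_rotvec()).round(2))
E
python3 - <<'E'
from h import *
level()
E
```

```text
level rotvec deg [-0.15 -0.66  0.  ]
```

Emit:
move_arm(deltas=[[0.001, 0.0015, 0.02, -0.15, -0.6, 0, -1], [0.001, 0.001, 0.02, 0, 0, 0, -1], [0, 0, 0.02, 0, 0, 0, -1], [0, 0, 0.01, 0, 0, 0, -1], [0, 0, 0, 0, 0, 0, -1], [0, 0, 0, 0, 0, 0, -1]])

```text
clock: 36.4
position: [0.5125, 0.0801, 0.077]
ee_rot: [0.479, 0.878, 0.0, -0.0]
ft_force: [0.7, 0.2, -2.0]
grip_width: 0.583
```

Run:
```python
from h import *
plan(.5115,.0807,.0523,123); level()
im,d=snap("wrist","21"); im,d=snap("side","21")
cv2.imwrite("pics/s21.png",cv2.resize(im[100:250,220:400,::-1],None,fx=4,fy=4))
```

```text
t 36.4 at [0.5125 0.0801 0.077 ] yaw 122.8 j [-1.14  0.42  1.07  1.96 -0.43  1.02  0.7 ] g 0.583 f [ 0.7  0.2 -2. ]
tool delta mm [ 1.  -0.5 24.7] tilt 0.04
  wz -0.2
  wz 179.8
level rotvec deg [ 0.03 -0.03 -0.  ]
```

View pics/wrist21.png

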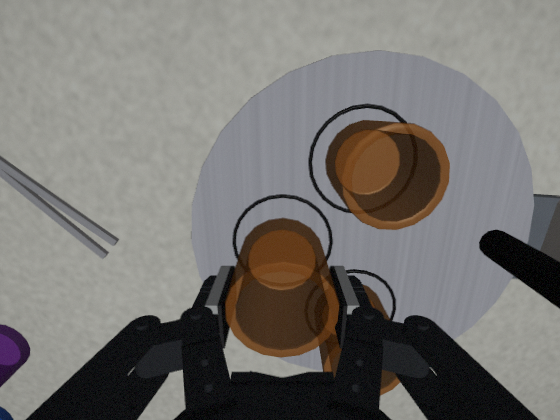

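View pics/s21.png

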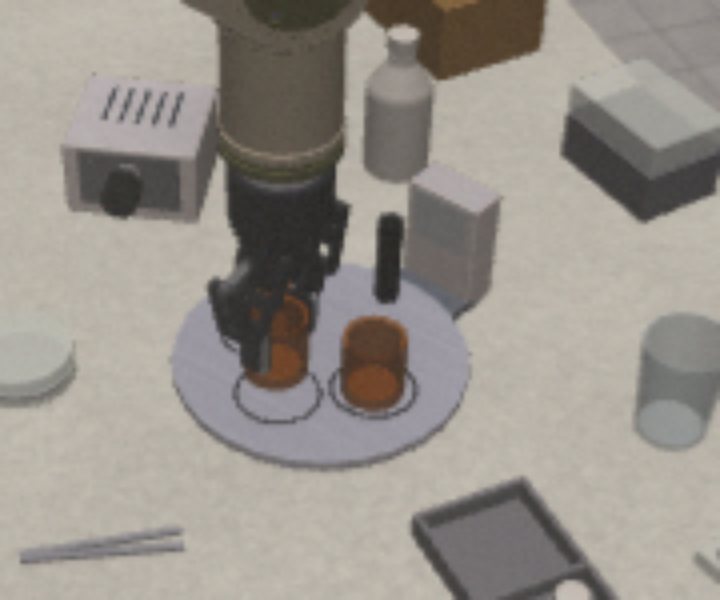

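Jar A is over spot1, with the neighbouring jars clear. Lowering and releasing.

Emit:
move_arm(deltas=[[0.0005, 0, 0.012, 0, 0, 0, -1], [0, 0, 0.008, 0, 0, 0, -1], [0, 0, 0.004, 0, 0, 0, -1], [0, 0, 0, 0, 0, 0, -1], [0, 0, 0, 0, 0, 0, -1]])

```text
clock: 37.12
position: [0.5117, 0.0805, 0.0524]
ee_rot: [0.479, 0.878, 0.0, -0.0]
ft_force: [-1.9, -0.6, 0.9]
grip_width: 0.584
```

Run:
```python
from h import *
plan(.5115,.0807,.0523,123)
```

```text
t 37.12 at [0.5117 0.0805 0.0524] yaw 122.8 j [-1.1   0.45  1.03  1.97 -0.47  0.98  0.73] g 0.584 f [-1.9 -0.6  0.9]
tool delta mm [ 0.3 -0.1  0.1] tilt 0.05
  wz -0.2
  wz 179.8
```

Emit:
move_arm(deltas=[[0, 0, 0, 0, 0, 0, 0.3], [0, 0, 0, 0, 0, 0, 0.45], [0, 0, 0, 0, 0, 0, 0.45], [0, 0, 0, 0, 0, 0, 0.45], [0, 0, -0.02, 0, 0, 0, 0.45], [0, 0, -0.03, 0, 0, 0, 0.45], [0, 0, -0.04, 0, 0, 0, 0.45], [0, 0, -0.03, 0, 0, 0, 0.45], [0, 0, 0, 0, 0, 0, 0.45]])

```text
clock: 38.25
position: [0.5132, 0.0807, 0.1752]
ee_rot: [0.479, 0.878, 0.002, 0.001]
ft_force: [1.0, 0.4, 0.1]
grip_width: 0.722
```

Run:
```python
from h import *
im,d=snap("scene","22"); im2,d=snap("side","22"); snap("wrist","22")
amber("scene","22"); amber("side","22")
plan(.4597,.3416,.12,61.6); level()
cv2.imwrite("pics/s22.png",np.hstack([cv2.resize(im[160:310,270:450,::-1],(400,333)),cv2.resize(im2[100:250,220:400,::-1],(400,333))]))
```

```text
scene amber [346. 215.] 411 ztop 0.09 centre(bbox) [0.5263 0.1526] ext [0.047 0.049 0.014]
scene amber [322. 231.] 831 ztop 0.09 centre(bbox) [0.5479 0.0693] ext [0.122 0.07  0.015]
scene amber [144. 334.] 154 ztop 0.059 centre(bbox) [ 0.6254 -0.428 ] ext [0.032 0.051 0.017]
side amber [287. 184.] 474 ztop 0.089 centre(bbox) [0.5184 0.1144] ext [0.064 0.119 0.015]
side amber [313. 190.] 295 ztop 0.089 centre(bbox) [0.5835 0.0606] ext [0.047 0.051 0.016]
t 38.4 at [0.5115 0.0807 0.1723] yaw 122.8 j [-1.29  0.27  1.21  1.86 -0.27  1.19  0.58] g 0.727 f [-1.2  0.6 -1. ]
tool delta mm [247.3  98.   52.5] tilt 0.08
  wz 61.2
  wz -118.8
level rotvec deg [-0.02 -0.07  0.  ]
```

View pics/s22.png

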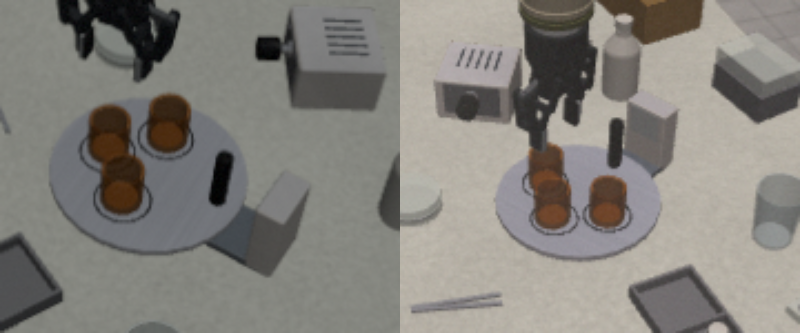

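View pics/wrist22.png

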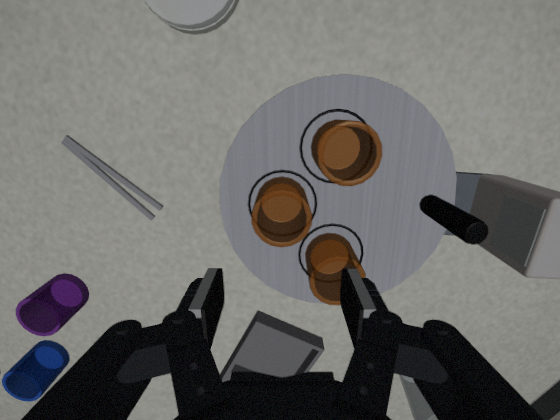

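All three jars stand inside their rings. Next, the knob.

Emit:
move_arm(deltas=[[0.041, 0.0163, 0, 0, 0, 0, 0.5], [0.041, 0.0163, 0, 0, 0, 0, 0.5], [0.041, 0.0163, 0, 0, 0, 0, 0.5], [0.041, 0.0163, 0, 0, 0, 0, 0.5], [0.041, 0.0163, 0, 0, 0, 0, 0.5], [0.042, 0.0163, 0, 0, 0, 0, 0.5], [0, 0, 0, 0, 0, 10, 0.5], [0, 0, 0, 0, 0, 10, 0.5], [0, 0, 0, 0, 0, 10, 0.5], [0, 0, 0, 0, 0, 10, 0.5]])

```text
clock: 39.65
position: [0.4597, 0.3406, 0.1717]
ee_rot: [0.752, 0.659, -0.001, -0.0]
ft_force: [-0.1, 0.2, 0.3]
grip_width: 0.748
```

Emit:
move_arm(deltas=[[0, 0, 0, 0, 0, 10, 0.5], [0, 0, 0, 0, 0, 10, 0.5], [0, 0, 0, 0, 0, 1, 0.5], [0, 0, 0, 0, 0, 0, 0.5]])

```text
clock: 40.15
position: [0.46, 0.3409, 0.1722]
ee_rot: [0.857, 0.515, -0.0, -0.0]
ft_force: [0.2, 0.2, 0.7]
grip_width: 0.752
```

Run:
```python
from h import *
plan(.4597,.3416,.028,61.6); level()
snap("wrist","23")
```

```text
t 40.15 at [0.46   0.3409 0.1722] yaw 62.0 j [-1.67  0.55  1.29  1.73 -0.55  1.29 -0.75] g 0.752 f [0.2 0.2 0.7]
tool delta mm [  0.6  -0.5 144.2] tilt 0.06
  wz 0.4
  wz -179.6
level rotvec deg [-0.04  0.04 -0.  ]
```

View pics/wrist23.png

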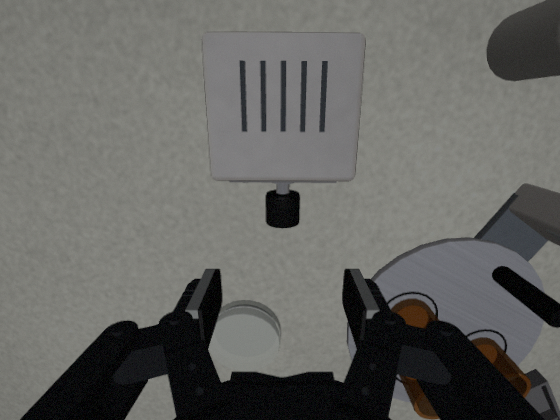

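Run:
```python
from h import *
im,C,F=fld("wrist","23")
for p in ((245,330),(280,330),(245,305)): print(F[p[1],p[0]].round(3))
sc,Cs,Fs=fld("scene","0"); print("dish scene",Fs[178,327].round(3))
# knob edges
g=im.max(2); m=(g<45).astype(np.uint8); m[:,:262]=0;m[:,305:]=0;m[:185]=0;m[230:]=0
u=np.nonzero(m); print(u[1].min(),u[1].max(),u[0].min(),u[0].max()); r=onz(C,[[u[1].min(),210],[u[1].max(),210]],.05); print(r.round(4),r.mean(0))
```

```text
[0.348 0.223 0.028]
[0.375 0.186 0.004]
[0.358 0.244 0.011]
dish scene [0.348 0.197 0.026]
266 299 190 227
[[0.4462 0.347  0.05  ]
 [0.4733 0.3326 0.05  ]] [0.45975883 0.33983746 0.05      ]
```

Emit:
move_arm(deltas=[[0.0005, 0, 0.03, 0, 0, 0.4, 0.5], [0, 0, 0.03, 0, 0, 0, 0.5], [0, 0, 0.03, 0, 0, 0, 0.5], [0, 0, 0.025, 0, 0, 0, 0.5], [0, 0, 0.02, 0, 0, 0, 0.5], [0, 0, 0.01, 0, 0, 0, 0.5], [0, 0, 0, 0, 0, 0, 0.5]])

```text
clock: 41.08
position: [0.4603, 0.3416, 0.0275]
ee_rot: [0.86, 0.511, -0.0, -0.0]
ft_force: [0.2, 0.6, 0.3]
grip_width: 0.748
```

Run:
```python
from h import *
plan(.4597,.3416,.028,61.6); level()
snap("wrist","24"); im,d=snap("side","24"); cv2.imwrite("pics/s24.png",cv2.resize(im[80:220,200:340,::-1],None,fx=4,fy=4))
```

```text
t 41.08 at [0.4603 0.3416 0.0275] yaw 61.5 j [-1.54  0.7   1.09  1.85 -0.72  1.05 -0.66] g 0.748 f [0.2 0.6 0.3]
tool delta mm [-0.3 -0.5 -0.5] tilt 0.04
  wz -0.1
  wz 179.9
level rotvec deg [-0.04  0.01 -0.  ]
```

View pics/wrist24.png

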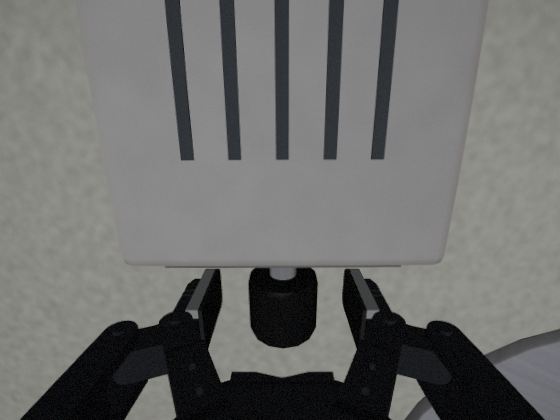

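View pics/s24.png

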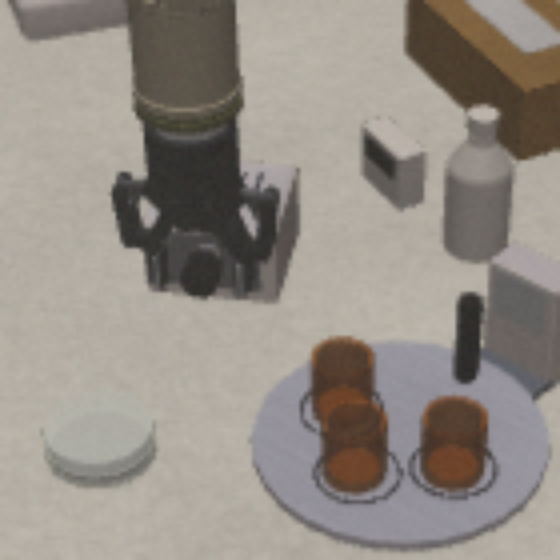

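The knob at (283,305) is centred between the pads. Grip and pull.

Emit:
move_arm(deltas=[[0, 0, 0, 0, 0, 0, -1], [0, 0, 0, 0, 0, 0, -1], [0, 0, 0, 0, 0, 0, -1], [0, 0, 0, 0, 0, 0, -1], [0, 0, 0, 0, 0, 0, -1], [0, 0, 0, 0, 0, 0, -1]], force=50)

```text
clock: 41.92
position: [0.4608, 0.3418, 0.0283]
ee_rot: [0.86, 0.511, 0.0, -0.0]
ft_force: [-0.1, -1.3, 5.7]
grip_width: 0.359
```

Emit:
move_arm(deltas=[[-0.004, 0, 0, 0, 0, 0, -1], [-0.004, 0, 0, 0, 0, 0, -1], [-0.004, 0, 0, 0, 0, 0, -1], [-0.003, 0, 0, 0, 0, 0, -1], [0, 0, 0, 0, 0, 0, -1], [0, 0, 0, 0, 0, 0, -1]])

```text
clock: 42.68
position: [0.4541, 0.3294, 0.0283]
ee_rot: [0.86, 0.511, 0.001, -0.001]
ft_force: [5.4, 4.6, 2.8]
grip_width: 0.359
```

Run:
```python
from h import *
plan(.4603-.018*.476,.3416-.018*.88,.0275,61.6); level()
snap("wrist","25")
```

```text
t 42.67 at [0.4541 0.3294 0.0283] yaw 61.5 j [-1.56  0.68  1.1   1.88 -0.71  1.04 -0.65] g 0.359 f [5.4 4.6 2.8]
tool delta mm [-4.3 -0.3  0.8] tilt 0.18
  wz -0.1
  wz 179.9
level rotvec deg [ 0.03 -0.18 -0.  ]
```

View pics/wrist25.png

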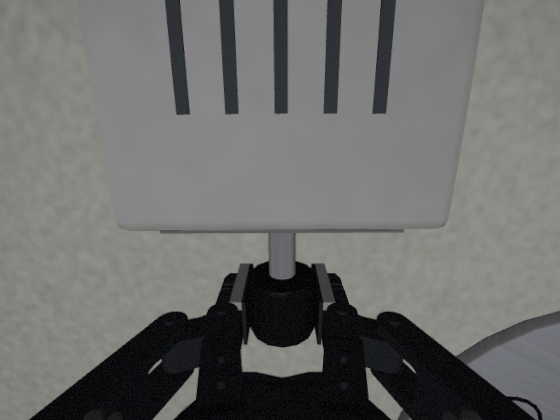

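The knob has moved out 14 mm with the pads, at a force of about 7 N. Pulling to the stop.

Emit:
move_arm(deltas=[[-0.003, 0, 0, 0, 0, 0, -1], [-0.002, 0, 0, 0, 0, 0, -1], [0, 0, 0, 0, 0, 0, -1], [0, 0, 0, 0, 0, 0, -1]])

```text
clock: 43.22
position: [0.4522, 0.3259, 0.0284]
ee_rot: [0.859, 0.511, 0.002, -0.001]
ft_force: [8.3, 6.5, -1.1]
grip_width: 0.358
```

Run:
```python
from h import *
o=manip.get_obs(); u=np.array([-.476,-.88,0]); print("pulled",(o["position"]-np.array([.4608,.3418,.0283]))@u, "force along pull",o["ft_force"]@u); plan(.4608,.3418,.0283,61.6)
```

```text
pulled 0.01810270814450488 force along pull -9.681617748948032
t 43.23 at [0.4522 0.3259 0.0284] yaw 61.5 j [-1.56  0.67  1.11  1.89 -0.71  1.03 -0.64] g 0.358 f [ 8.3  6.5 -1.1]
tool delta mm [18.1 -0.1  0.2] tilt 0.28
  wz -0.1
  wz 179.9
```

Emit:
move_arm(deltas=[[-0.002, 0, 0, 0, 0, 0, -1], [-0.001, 0, 0, 0, 0, 0, -1], [0, 0, 0, 0, 0, 0, -1], [0, 0, 0, 0, 0, 0, -1]])

```text
clock: 43.72
position: [0.4521, 0.3258, 0.0286]
ee_rot: [0.859, 0.512, 0.005, -0.001]
ft_force: [17.8, 16.8, -12.3]
grip_width: 0.36
```

Run:
```python
from h import *
o=manip.get_obs(); u=np.array([-.476,-.88,0]); print("pulled",(o["position"]-np.array([.4608,.3418,.0283]))@u, "force along pull",o["ft_force"]@u); plan(.4608,.3418,.0283,61.6)
snap("wrist","26")
```

```text
pulled 0.018220496476159094 force along pull -23.27699558430956
t 43.73 at [0.4521 0.3258 0.0286] yaw 61.6 j [-1.57  0.67  1.11  1.9  -0.71  1.02 -0.64] g 0.36 f [ 17.8  16.8 -12.3]
tool delta mm [18.2 -0.   0.5] tilt 0.57
  wz -0.0
  wz 180.0
```

The stop is reached: 18.2 mm, and the force jumped to 23 N. I return with the spring and release.

Emit:
move_arm(deltas=[[0.005, 0, 0, 0, 0, 0, -1], [0.005, 0, 0, 0, 0, 0, -1], [0.005, 0, 0, 0, 0, 0, -1], [0.004, 0, 0, 0, 0, 0, -1], [0, 0, 0, 0, 0, 0, -1], [0, 0, 0, 0, 0, 0, -0.2], [0, 0, 0, 0, 0, 0, 0.5], [0, 0, 0, 0, 0, 0, 0.5], [0, 0, 0, 0, 0, 0, 0.5], [0, 0, 0, 0, 0, 0, 0.5]])

```text
clock: 45.02
position: [0.4583, 0.3381, 0.0276]
ee_rot: [0.86, 0.511, -0.0, -0.0]
ft_force: [0.3, 0.3, -0.1]
grip_width: 0.752
```

Emit:
move_arm(deltas=[[0, 0, -0.03, 0, 0, 0, 0.5], [0, 0, -0.04, 0, 0, 0, 0.5], [0, 0, -0.05, 0, 0, 0, 0.5], [0, 0, -0.03, 0, 0, 0, 0.5], [0, 0, 0, 0, 0, 0, 0.5]])

```text
clock: 45.65
position: [0.4594, 0.3386, 0.1796]
ee_rot: [0.86, 0.511, 0.002, -0.001]
ft_force: [0.2, -0.3, -1.2]
grip_width: 0.752
```

Run:
```python
from h import *
snap("wrist","27"); im,d=snap("scene","27"); im2,d=snap("side","27")
plan(.633,.159,.18,None); level()
im,C,F=fld("wrist","27"); g=im.max(2); m=(g<45).astype(np.uint8); m[:,:262]=0;m[:,305:]=0;m[:170]=0;m[245:]=0
u=np.nonzero(m); print(u[1].min(),u[1].max(),u[0].min(),u[0].max())
# post from scene/side: top disc at z=.113
for n in ("scene","side"):
    im,C,F=fld(n,"27"); r=np.hypot(F[...,0]-.5575,F[...,1]-.1105); m=(F[...,2]>.105)&(r<.115)&(r>.06)&(im.max(2)<60)
    Q=F[m]; print(n,len(Q),Q.mean(0).round(4),Q.min(0).round(3),Q.max(0).round(3))
    m=((F[...,2]>.04)&(r<.115)&(r>.06)&(im.max(2)<60)); vv,uu=np.nonzero(m); print(uu.min(),uu.max(),vv.min(),vv.max())
```

```text
t 45.8 at [0.4579 0.338  0.1767] yaw 61.4 j [-1.68  0.53  1.28  1.73 -0.53  1.29 -0.78] g 0.751 f [-0.6  0.5 -0.4]
tool delta mm [-73.5 239.4  -3.6] tilt 0.1
level rotvec deg [-0.09  0.04 -0.  ]
266 297 187 222
scene 45 [0.6371 0.1567 0.1125] [0.628 0.149 0.105] [0.644 0.166 0.117]
309 374 204 259
side 21 [0.6327 0.1546 0.1108] [0.625 0.148 0.105] [0.64  0.165 0.116]
314 319 154 173
```

View pics/wrist27.png

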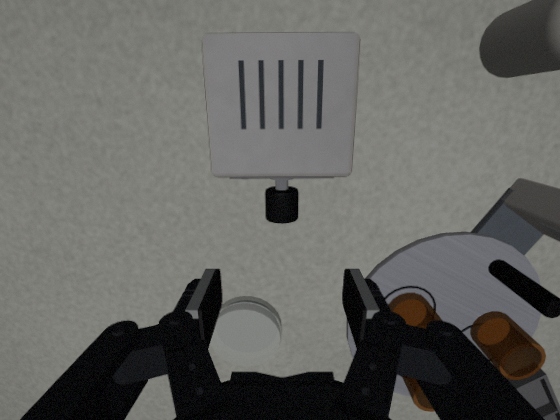

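The knob is back in, against its (283,205) position. The post is at about (0.635,0.157), 90 mm from the axis. Moving to grip it with the jaws tangential.

Emit:
move_arm(deltas=[[-0.0122, 0.04, 0, 0, 0, 0, 0.2], [-0.0122, 0.04, 0, 0, 0, 0, 0.2], [-0.0122, 0.04, 0, 0, 0, 0, 0.2], [-0.0122, 0.04, 0, 0, 0, 0, 0.2], [-0.0122, 0.04, 0, 0, 0, 0, 0.2], [-0.0122, 0.04, 0, 0, 0, 0, 0.2], [0, 0, 0, 0, 0, 9.5, 0.2], [0, 0, 0, 0, 0, 9.5, 0.2], [0, 0, 0, 0, 0, 9.5, 0.2], [0, 0, 0, 0, 0, 0, 0.2]])

```text
clock: 47.05
position: [0.6337, 0.1588, 0.1759]
ee_rot: [0.959, 0.284, -0.001, 0.0]
ft_force: [-0.2, 0.1, -0.2]
grip_width: 0.599
```

Run:
```python
from h import *
plan(.6345,.1575,.078,32); level()
snap("wrist","28")
```

```text
t 47.05 at [0.6337 0.1588 0.1759] yaw 33.0 j [-1.09  0.73  1.21  1.49 -0.69  1.39 -0.83] g 0.599 f [-0.2  0.1 -0.2]
tool delta mm [ 0.2  1.6 97.9] tilt 0.15
  wz 1.0
  wz -179.0
level rotvec deg [-0.03  0.14 -0.  ]
```

View pics/wrist28.png

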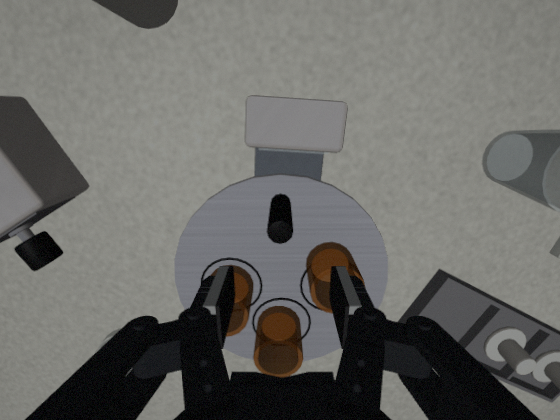

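The post top at (280,231) lies on the jaw centreline. Descending.

Emit:
move_arm(deltas=[[0, 0.001, 0.03, 0, 0, 0.5, 0.2], [0, 0, 0.03, 0, 0, 0, 0.2], [0, 0, 0.025, 0, 0, 0, 0.2], [0, 0, 0.012, 0, 0, 0, 0.2], [0, 0, 0, 0, 0, 0, 0.2]], force=20)

```text
clock: 47.72
position: [0.6344, 0.1582, 0.08]
ee_rot: [0.96, 0.28, -0.001, -0.0]
ft_force: [0.3, 0.6, -0.3]
grip_width: 0.598
```

Run:
```python
from h import *
plan(.6345,.1575,.078,32); level()
snap("wrist","29")
```

```text
t 47.73 at [0.6344 0.1582 0.08  ] yaw 32.5 j [-1.06  0.82  1.13  1.59 -0.77  1.24 -0.79] g 0.598 f [ 0.3  0.6 -0.3]
tool delta mm [-0.3  0.7  2. ] tilt 0.09
  wz 0.5
  wz -179.5
level rotvec deg [-0.06  0.06 -0.  ]
```

View pics/wrist29.png

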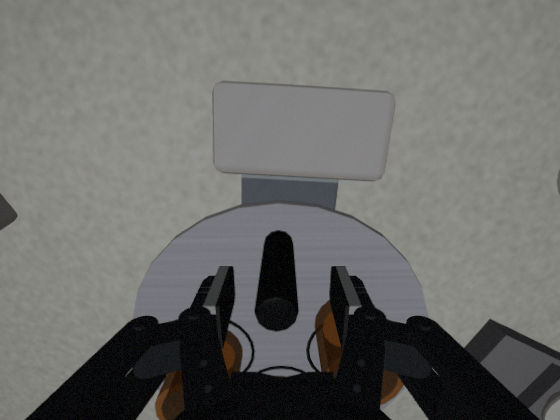

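Emit:
move_arm(deltas=[[0, 0, 0, 0, 0, 0, -1], [0, 0, 0, 0, 0, 0, -1], [0, 0, 0, 0, 0, 0, -1], [0, 0, 0, 0, 0, 0, -1], [0, 0, 0, 0, 0, 0, -1]], force=25)

```text
clock: 48.4
position: [0.6352, 0.1585, 0.0814]
ee_rot: [0.96, 0.279, 0.001, -0.001]
ft_force: [-1.6, 1.2, 6.8]
grip_width: 0.221
```

Run:
```python
from h import *
plan(.6345,.1575,.078,32); level()
o=manip.get_obs(); r=o["position"][:2]-np.array([.558,.1105]); print(np.hypot(*r),np.degrees(np.arctan2(r[1],r[0])))
```

```text
t 48.4 at [0.6352 0.1585 0.0814] yaw 32.5 j [-1.06  0.82  1.13  1.58 -0.77  1.25 -0.79] g 0.221 f [-1.6  1.2  6.8]
tool delta mm [-1.1  0.5  3.4] tilt 0.08
  wz 0.5
  wz -179.5
level rotvec deg [-0.04 -0.07  0.  ]
0.09090451580156794 31.879496495231162
```

The post is gripped at 0.22 opening, about 19–20 mm, at radius 90.9 mm and angle 31.9°. I turn anticlockwise in 5° chords.

Emit:
move_arm(deltas=[[-0.0002, -0.004, 0, 0, 0, -2.5, -1], [-0.0003, -0.0079, 0, 0, 0, -5, -1], [-0.0003, -0.0079, 0, 0, 0, -5, -1], [-0.0003, -0.0079, 0, 0, 0, -5, -1], [-0.0003, -0.0079, 0, 0, 0, -5, -1]])

```text
clock: 49.02
position: [0.6111, 0.1846, 0.0814]
ee_rot: [0.886, 0.463, 0.001, -0.0]
ft_force: [2.1, 0.8, 5.2]
grip_width: 0.225
```

```bash
cat >> h.py <<'E'
def car():
    o=manip.get_obs(); r=o["position"][:2]-np.array([.558,.1105]); a=np.degrees(np.arctan2(r[1],r[0]))
    u=r/np.hypot(*r); t=np.array([-u[1],u[0]])
    print("t",round(o["clock"],2),"r",np.hypot(*r).round(4),"ang",a.round(1),"yaw",yaw().round(1),"z",o["position"][2].round(4),"F rad/tan/z",(o["ft_force"][:2]@u).round(1),(o["ft_force"][:2]@t).round(1),o["ft_force"][2].round(1),"g",o["grip_width"].round(3),"j",o["joint_pos"].round(2)); level()
E
python3 -c "
from h import *
car()"
```

```text
Traceback (most recent call last):
  File "h.py", line 64, in car
    print("t",round(o["clock"],2),"r",np.hypot(*r).round(4),"ang",a.round(1),"yaw",yaw().round(1),"z",o["position"][2].round(4),"F rad/tan/z",(o["ft_force"][:2]@u).round(1),(o["ft_force"][:2]@t).round(1),o["ft_force"][2].round(1),"g",o["grip_width"].round(3),"j",o["joint_pos"].round(2)); level()
                                                                                                                                                                                                                                          ^^^^^^^^^^^^^^^^^^^^^
AttributeError: 'float' object has no attribute 'round'
```

```bash
sed -i 's/o\["grip_width"\].round(3)/round(float(o["grip_width"]),3)/' h.py; python3 -c "
from h import *
car()"
```

```text
t 49.02 r 0.0911 ang 54.4 yaw 55.2 z 0.0814 F rad/tan/z 1.9 -1.2 5.2 g 0.225 j [-1.11  0.74  1.07  1.63 -0.69  1.19 -0.48]
level rotvec deg [ 0.05 -0.13 -0.  ]
```

Turning goes cleanly: 22.5° done, forces about 2 N. Continuing.

Emit:
move_arm(deltas=[[-0.0003, -0.0079, 0, 0, 0, -5, -1], [-0.0003, -0.0079, 0, 0, 0, -5, -1], [-0.0003, -0.0079, 0, 0, 0, -5, -1], [-0.0003, -0.0079, 0, 0, 0, -5, -1], [-0.0003, -0.0079, 0, 0, 0, -5, -1], [-0.0003, -0.0079, 0, 0, 0, -5, -1], [-0.0003, -0.0079, 0, 0, 0, -5, -1], [-0.0003, -0.0079, 0, 0, 0, -5, -1], [-0.0003, -0.0079, 0, 0, 0, -5, -1], [-0.0003, -0.0079, 0, 0, 0, -5, -1]])

```text
clock: 50.28
position: [0.5355, 0.1988, 0.0814]
ee_rot: [0.607, 0.795, 0.001, -0.0]
ft_force: [1.3, 2.6, 4.1]
grip_width: 0.223
```

```bash
python3 -c "
from h import *
car()"
```

```text
t 50.27 r 0.0911 ang 104.3 yaw 105.2 z 0.0814 F rad/tan/z 2.2 -1.9 4.1 g 0.223 j [-1.2   0.51  0.96  1.82 -0.47  1.07  0.21]
level rotvec deg [ 0.12 -0.1  -0.  ]
```

Emit:
move_arm(deltas=[[-0.0003, -0.0079, 0, 0, 0, -5, -1], [-0.0003, -0.0079, 0, 0, 0, -5, -1], [-0.0003, -0.0079, 0, 0, 0, -5, -1], [-0.0003, -0.0079, 0, 0, 0, -5, -1], [-0.0003, -0.0079, 0, 0, 0, -5, -1], [-0.0003, -0.0079, 0, 0, 0, -5, -1], [-0.0003, -0.0079, 0, 0, 0, -5, -1], [-0.0003, -0.0079, 0, 0, 0, -5, -1], [-0.0003, -0.0079, 0, 0, 0, -5, -1], [-0.0003, -0.0079, 0, 0, 0, -5, -1]])

```text
clock: 51.52
position: [0.4765, 0.1499, 0.0813]
ee_rot: [0.214, 0.977, 0.001, 0.0]
ft_force: [1.3, 3.3, 4.7]
grip_width: 0.228
```

```bash
python3 -c "
from h import *
car()"
```

```text
t 51.52 r 0.0906 ang 154.2 yaw 155.2 z 0.0813 F rad/tan/z 0.3 -3.6 4.7 g 0.228 j [-1.16  0.26  0.86  2.   -0.24  0.98  0.96]
level rotvec deg [0.16 0.01 0.  ]
```

Emit:
move_arm(deltas=[[-0.0003, -0.0079, 0, 0, 0, -5, -1], [-0.0003, -0.0079, 0, 0, 0, -5, -1], [-0.0003, -0.0079, 0, 0, 0, -5, -1], [-0.0003, -0.0079, 0, 0, 0, -5, -1], [-0.0003, -0.0079, 0, 0, 0, -5, -1], [-0.0003, -0.0079, 0, 0, 0, -5, -1], [-0.0003, -0.0079, 0, 0, 0, -5, -1]])

```text
clock: 52.4
position: [0.4692, 0.0959, 0.0813]
ee_rot: [-0.089, 0.996, 0.001, 0.001]
ft_force: [1.9, 4.6, 4.5]
grip_width: 0.224
```

Run:
```python
from h import *
car(); snap("wrist","30"); im,d=snap("side","30"); cv2.imwrite("pics/s30.png",cv2.resize(im[100:250,220:400,::-1],None,fx=4,fy=4))
```

```text
t 52.4 r 0.09 ang -170.6 yaw -169.8 z 0.0813 F rad/tan/z -2.6 -4.2 4.5 g 0.224 j [-1.02  0.19  0.8   2.04 -0.17  0.97  1.61]
level rotvec deg [0.12 0.1  0.  ]
```

View pics/s30.png

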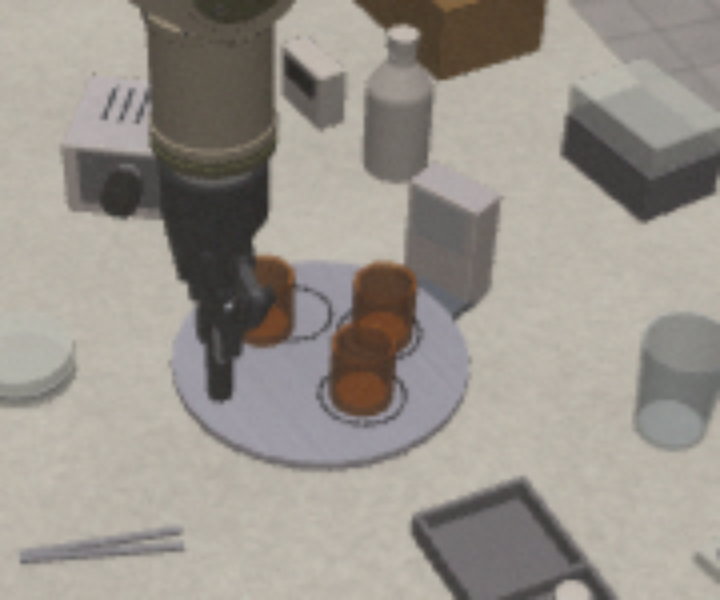

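Jar B (spot2, now at (270,300) in the crop) has been shifted off its ring. I release the post, lift and look.

Emit:
move_arm(deltas=[[0, 0, 0, 0, 0, 0, -0.5], [0, 0, 0, 0, 0, 0, -0.3], [0, 0, 0, 0, 0, 0, -0.2], [0, 0, -0.02, 0, 0, 0, -0.2], [0, 0, -0.03, 0, 0, 0, -0.2], [0, 0, -0.05, 0, 0, 0, -0.2], [0, 0, 0, 0, 0, 0, -0.2]])

```text
clock: 53.38
position: [0.4703, 0.0954, 0.1835]
ee_rot: [-0.086, 0.996, 0.002, 0.002]
ft_force: [-0.5, 1.0, 0.1]
grip_width: 0.397
```

Run:
```python
from h import *
car(); snap("wrist","31"); im,d=snap("side","31"); im2,d=snap("scene","31")
cv2.imwrite("pics/s31.png",np.hstack([cv2.resize(im2[160:310,270:450,::-1],(400,333)),cv2.resize(im[100:250,220:400,::-1],(400,333))]))
amber("scene","31"); amber("side","31"); amber("wrist","31")
```

```text
t 53.38 r 0.089 ang -170.2 yaw -170.1 z 0.1835 F rad/tan/z 0.4 -1.0 0.1 g 0.397 j [-1.09  0.02  0.82  1.94 -0.02  1.19  1.48]
level rotvec deg [0.17 0.27 0.  ]
scene amber [347. 215.] 412 ztop 0.09 centre(bbox) [0.5295 0.1542] ext [0.049 0.05  0.014]
scene amber [321. 240.] 436 ztop 0.09 centre(bbox) [0.5735 0.0552] ext [0.049 0.048 0.015]
scene amber [350. 243.] 453 ztop 0.09 centre(bbox) [0.6153 0.1153] ext [0.048 0.049 0.016]
scene amber [144. 334.] 154 ztop 0.058 centre(bbox) [ 0.625  -0.4286] ext [0.031 0.052 0.017]
side amber [286. 174.] 267 ztop 0.089 centre(bbox) [0.5271 0.1556] ext [0.045 0.05  0.014]
side amber [313. 184.] 522 ztop 0.089 centre(bbox) [0.5934 0.0853] ext [0.088 0.109 0.015]
wrist amber [337. 264.] 1765 ztop 0.088 centre(bbox) [0.4973 0.146 ] ext [0.085 0.071 0.139]
wrist amber [216. 283.] 592 ztop 0.089 centre(bbox) [0.5217 0.0519] ext [0.118 0.036 0.154]
wrist amber [251. 292.] 128 ztop 0.199 centre(bbox) [0.482  0.0804] ext [0.003 0.    0.009]
wrist amber [280. 336.] 2697 ztop 0.088 centre(bbox) [0.6123 0.1182] ext [0.049 0.048 0.013]
```

View pics/s31.png

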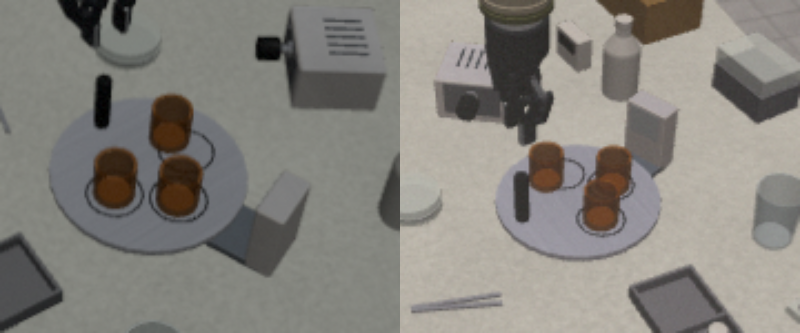

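View pics/wrist31.png

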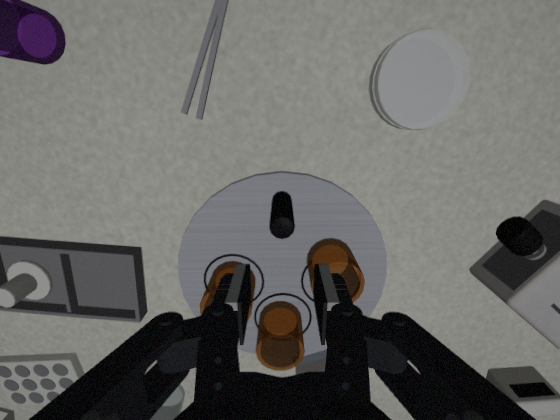

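Jar B is about 27 mm off spot2, at (0.528,0.155); the other two are in their rings. I set it back with the jaws radial.

Run:
```python
from h import *
plan(.528,.155,.054)
# ring of spot2 in scene view: measure
C=cam("scene"); print(proj(C,[[.5535,.1655,.033]]), proj(cam("side"),[[.5535,.1655,.033]]))
for n in ("scene","side"):
    p=proj(cam(n),[[.5535,.1655,.033]])[0]; q=proj(cam(n),[[.5535+.033,.1655,.033]])[0]
    print(n,ringfit(n,"31",p,np.hypot(*(p-q))))
```

```text
t 53.52 at [0.468  0.0949 0.1798] yaw -170.1 j [-1.09  0.02  0.82  1.94 -0.02  1.19  1.48] g 0.399 f [-0.2 -0.5 -0.9]
tool delta mm [-69.7  48.8 125.7] tilt 0.09
[[353.5136954  227.76837141]] [[291.94692202 177.86817805]]
scene (array([0.5546, 0.1639, 0.0335]), 130)
side (array([0.5513, 0.1703, 0.0375]), 66)
```

Emit:
move_arm(deltas=[[-0.0175, 0.0122, 0, 0, 0, 0, 0.6], [-0.0175, 0.0122, 0, 0, 0, 0, 0.75], [-0.0175, 0.0122, 0, 0, 0, 0, 0.75], [-0.0172, 0.0122, 0, 0, 0, 0, 0.75], [0, 0, 0, 0, 0, 0, 0.75], [0, 0, 0.03, 0, 0, 0, 0.75], [0, 0, 0, 0, 0, 0, 0.75]])

```text
clock: 54.4
position: [0.5267, 0.1536, 0.1484]
ee_rot: [-0.086, 0.996, -0.001, -0.002]
ft_force: [-0.6, 0.0, 0.2]
grip_width: 0.875
```

Run:
```python
from h import *
plan(.528,.155,.054); level(); snap("wrist","32"); amber("wrist","32")
```

```text
t 54.4 at [0.5267 0.1536 0.1484] yaw -170.1 j [-1.04  0.29  0.79  1.8  -0.22  1.15  1.57] g 0.875 f [-0.6  0.   0.2]
tool delta mm [-1.9  1.2 94.4] tilt 0.29
level rotvec deg [-0.06 -0.29  0.  ]
wrist amber [287. 227.] 3978 ztop 0.088 centre(bbox) [0.5254 0.158 ] ext [0.05  0.049 0.013]
wrist amber [160. 256.] 4374 ztop 0.088 centre(bbox) [0.5619 0.0684] ext [0.068 0.068 0.095]
wrist amber [230. 308.] 3375 ztop 0.088 centre(bbox) [0.5827 0.1219] ext [0.109 0.041 0.092]
```

View pics/wrist32.png

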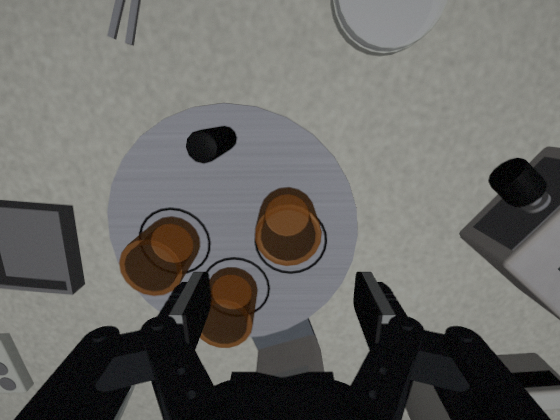

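Emit:
move_arm(deltas=[[-0.001, 0.002, 0.03, 0, 0, 0, 0.75], [-0.0005, 0, 0.03, 0, 0, 0, 0.75], [0, 0, 0.02, 0, 0, 0, 0.75], [0, 0, 0.012, 0, 0, 0, 0.75], [0, 0, 0, 0, 0, 0, 0.75]], force=40)

```text
clock: 55.08
position: [0.5297, 0.1571, 0.0584]
ee_rot: [-0.087, 0.996, 0.0, -0.0]
ft_force: [-1.1, 0.7, 0.4]
grip_width: 0.873
```

Emit:
move_arm(deltas=[[0, 0, 0, 0, 0, 0, -1], [0, 0, 0, 0, 0, 0, -1], [0, 0, 0, 0, 0, 0, -1], [0, 0, 0, 0, 0, 0, -1], [0, 0, 0, 0, 0, 0, -1]])

```text
clock: 55.7
position: [0.5307, 0.1577, 0.0597]
ee_rot: [-0.087, 0.996, 0.001, 0.001]
ft_force: [-0.6, 0.1, 5.4]
grip_width: 0.559
```

Run:
```python
from h import *
plan(.5545,.1645,.054); level(); im,d=snap("side","33"); cv2.imwrite("pics/s33.png",cv2.resize(im[100:250,220:400,::-1],None,fx=4,fy=4))
```

```text
t 55.7 at [0.5307 0.1577 0.0597] yaw -170.1 j [-0.98  0.41  0.74  1.87 -0.33  0.98  1.65] g 0.559 f [-0.6  0.1  5.4]
tool delta mm [-24.6   2.6   5.8] tilt 0.13
level rotvec deg [0.09 0.09 0.  ]
```

View pics/s33.png

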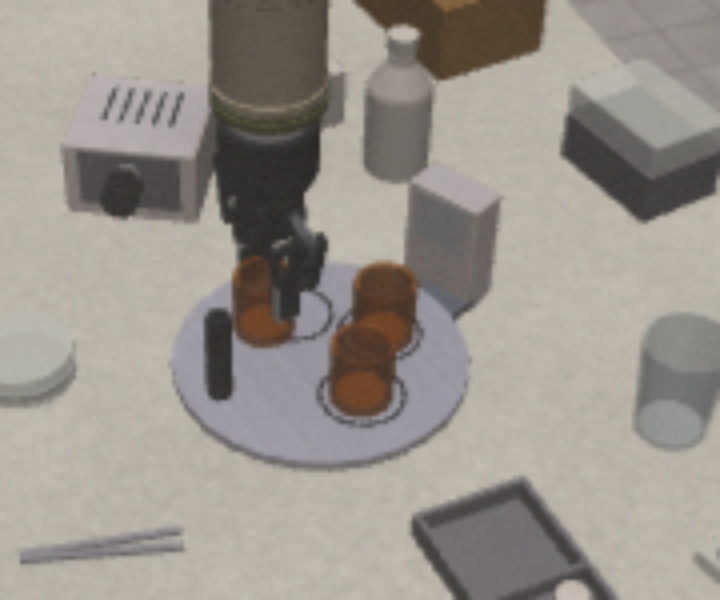

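Emit:
move_arm(deltas=[[0, 0, -0.008, 0, 0, 0, -1], [0, 0, -0.01, 0, 0, 0, -1], [-0.013, 0.0015, 0, 0, 0, 0, -1], [-0.0135, 0.001, 0, 0, 0, 0, -1], [0, 0, 0, 0, 0, 0, -1], [0, 0, 0, 0, 0, 0, -1]])

```text
clock: 56.5
position: [0.5553, 0.1639, 0.076]
ee_rot: [-0.086, 0.996, -0.0, -0.001]
ft_force: [0.5, -0.3, -2.9]
grip_width: 0.565
```

Run:
```python
from h import *
plan(.557,.165,.0597); level(); im,d=snap("side","34"); snap("wrist","34"); cv2.imwrite("pics/s34.png",cv2.resize(im[100:250,220:400,::-1],None,fx=4,fy=4))
```

```text
t 56.5 at [0.5553 0.1639 0.076 ] yaw -170.1 j [-0.96  0.45  0.74  1.79 -0.35  1.04  1.65] g 0.565 f [ 0.5 -0.3 -2.9]
tool delta mm [-1.9  0.8 16.3] tilt 0.08
level rotvec deg [ 0.   -0.08 -0.  ]
```

View pics/wrist34.png

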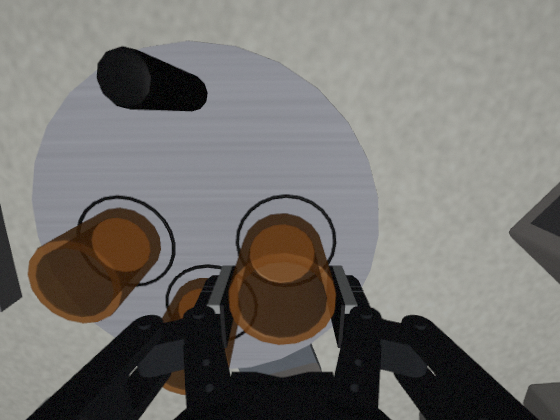

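Jar B is over the ring (ring centre (286,240)). Lowering.

Emit:
move_arm(deltas=[[-0.001, 0.0015, 0.008, 0, 0, 0, -1], [0, 0, 0.006, 0, 0, 0, -1], [0, 0, 0.003, 0, 0, 0, -1], [0, 0, 0, 0, 0, 0, -1], [0, 0, 0, 0, 0, 0, -1]])

```text
clock: 57.22
position: [0.5564, 0.166, 0.0598]
ee_rot: [-0.087, 0.996, 0.0, 0.0]
ft_force: [-1.2, 0.2, 2.8]
grip_width: 0.561
```

Run:
```python
from h import *
plan(.557,.165,.0597)
```

```text
t 57.23 at [0.5564 0.166  0.0598] yaw -170.1 j [-0.95  0.47  0.72  1.8  -0.37  1.01  1.66] g 0.561 f [-1.2  0.2  2.8]
tool delta mm [-0.4 -1.   0.1] tilt 0.05
```

Emit:
move_arm(deltas=[[0, 0, 0, 0, 0, 0, 0.3], [0, 0, 0, 0, 0, 0, 0.45], [0, 0, 0, 0, 0, 0, 0.45], [0, 0, 0, 0, 0, 0, 0.45], [0, 0, -0.02, 0, 0, 0, 0.45], [0, 0, -0.04, 0, 0, 0, 0.45], [0, 0, -0.04, 0, 0, 0, 0.45], [0, 0, -0.02, 0, 0, 0, 0.2], [0, 0, 0, 0, 0, 0, 0.2]])

```text
clock: 58.35
position: [0.5573, 0.166, 0.1821]
ee_rot: [-0.086, 0.996, 0.001, 0.002]
ft_force: [-0.1, -0.3, -0.4]
grip_width: 0.6
```

Run:
```python
from h import *
snap("wrist","35"); im,d=snap("side","35"); im2,d=snap("scene","35")
cv2.imwrite("pics/s35.png",np.hstack([cv2.resize(im2[160:310,270:450,::-1],(400,333)),cv2.resize(im[100:250,220:400,::-1],(400,333))]))
amber("scene","35"); amber("side","35")
for n in ("scene","side"):
    im,C,F=fld(n,"35"); r=np.hypot(F[...,0]-.5575,F[...,1]-.1105); m=(F[...,2]>.105)&(F[...,2]<.12)&(r<.115)&(r>.06)&(im.max(2)<60)
    Q=F[m]; print(n,len(Q),Q.mean(0).round(4) if len(Q) else '')
plan(.469,.0955,.08,10)
```

```text
scene amber [352. 232.] 843 ztop 0.091 centre(bbox) [0.5849 0.1378] ext [0.109 0.096 0.015]
scene amber [321. 240.] 433 ztop 0.09 centre(bbox) [0.5724 0.0555] ext [0.049 0.049 0.015]
scene amber [144. 334.] 155 ztop 0.058 centre(bbox) [ 0.6255 -0.4285] ext [0.028 0.05  0.017]
side amber [292. 171.] 267 ztop 0.088 centre(bbox) [0.5535 0.1612] ext [0.046 0.053 0.016]
side amber [313. 184.] 530 ztop 0.089 centre(bbox) [0.5921 0.0859] ext [0.089 0.112 0.014]
scene 36 [0.4736 0.0934 0.1116]
side 20 [0.4697 0.0903 0.11  ]
t 58.5 at [0.5558 0.1658 0.179 ] yaw -170.1 j [-1.02  0.33  0.79  1.69 -0.25  1.23  1.58] g 0.597 f [ 0.2 -0.4 -1. ]
tool delta mm [ 97.5 -54.3  99.1] tilt 0.08
  wz 179.9
  wz -0.1
```

View pics/s35.png

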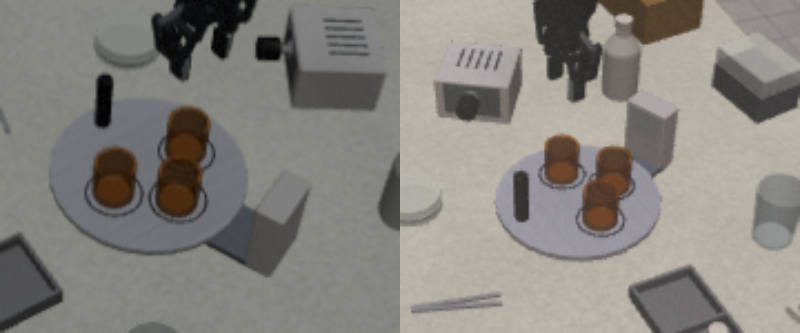

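View pics/wrist35.png

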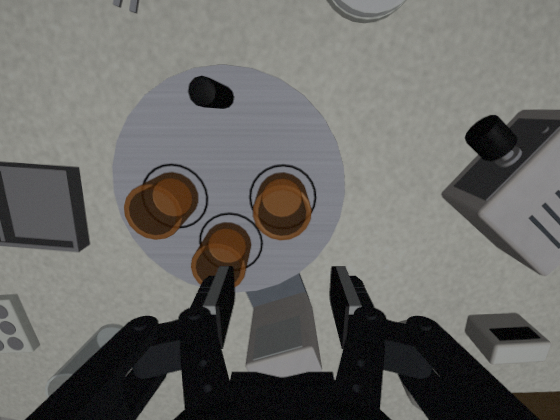

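All three jars are back within their rings. I go back to the post, unwinding the wrist half a turn.

Emit:
move_arm(deltas=[[0.0245, -0.0136, 0, 0, 0, 0, 0.2], [0.0245, -0.0136, 0, 0, 0, 0, 0.2], [0.0245, -0.0136, 0, 0, 0, 0, 0.2], [0.0245, -0.0136, 0, 0, 0, 0, 0.2], [0, 0, 0, 0, 0, 10, 0.2], [0, 0, 0, 0, 0, 10, 0.2], [0, 0, 0, 0, 0, 10, 0.2], [0, 0, 0, 0, 0, 10, 0.2], [0, 0, 0, 0, 0, 10, 0.2], [0, 0, 0, 0, 0, 10, 0.2]])

```text
clock: 59.75
position: [0.4685, 0.0952, 0.1787]
ee_rot: [0.426, 0.905, -0.001, -0.001]
ft_force: [-0.4, 0.9, 0.4]
grip_width: 0.601
```

Emit:
move_arm(deltas=[[0, 0, 0, 0, 0, 10, 0.2], [0, 0, 0, 0, 0, 10, 0.2], [0, 0, 0, 0, 0, 10, 0.2], [0, 0, 0, 0, 0, 10, 0.2], [0, 0, 0, 0, 0, 10, 0.2], [0, 0, 0, 0, 0, 10, 0.2], [0, 0, 0, 0, 0, 10, 0.2], [0, 0, 0, 0, 0, 10, 0.2], [0, 0, 0, 0, 0, 10, 0.2], [0, 0, 0, 0, 0, 10, 0.2]])

```text
clock: 61.0
position: [0.4686, 0.0952, 0.1787]
ee_rot: [0.967, 0.255, -0.001, -0.0]
ft_force: [-0.0, 0.0, 0.3]
grip_width: 0.598
```

Emit:
move_arm(deltas=[[0, 0, 0, 0, 0, 10, 0.2], [0, 0, 0, 0, 0, 10, 0.2], [0, 0, 0, 0, 0, 0, 0.2]])

```text
clock: 61.38
position: [0.4686, 0.0952, 0.1788]
ee_rot: [0.996, 0.087, -0.001, 0.0]
ft_force: [-0.0, -0.4, -0.7]
grip_width: 0.602
```

Run:
```python
from h import *
plan(.469,.0955,.08,10); level(); snap("wrist","36")
```

```text
t 61.38 at [0.4686 0.0952 0.1788] yaw 10.0 j [-1.18  0.02  0.91  1.94 -0.02  1.18 -1.66] g 0.602 f [-0.  -0.4 -0.7]
tool delta mm [ 0.6 -0.2 98.8] tilt 0.09
  wz -0.0
  wz 180.0
level rotvec deg [-0.    0.09 -0.  ]
```

View pics/wrist36.png

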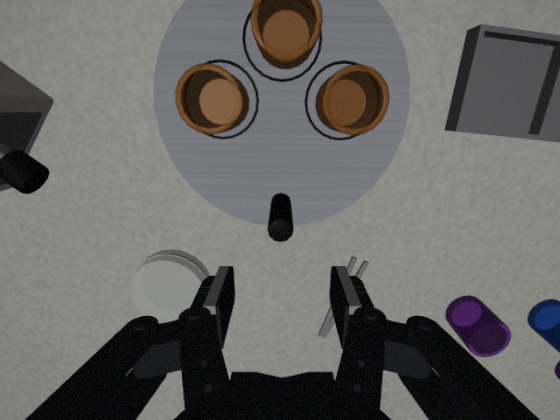

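The post is laterally centred at (280,230). Descending and gripping.

Emit:
move_arm(deltas=[[0.0005, 0, 0.03, 0, 0, 0, 0.2], [0, 0, 0.03, 0, 0, 0, 0.2], [0, 0, 0.025, 0, 0, 0, 0.2], [0, 0, 0.012, 0, 0, 0, 0.2], [0, 0, 0, 0, 0, 0, 0.2], [0, 0, 0, 0, 0, 0, -1], [0, 0, 0, 0, 0, 0, -1], [0, 0, 0, 0, 0, 0, -1], [0, 0, 0, 0, 0, 0, -1], [0, 0, 0, 0, 0, 0, -1]], force=25)

```text
clock: 62.68
position: [0.4701, 0.0959, 0.0834]
ee_rot: [0.996, 0.087, 0.0, -0.001]
ft_force: [-2.2, -0.1, 6.7]
grip_width: 0.224
```

```bash
python3 -c "
from h import *
car()"
```

```text
t 62.67 r 0.0891 ang -170.6 yaw 10.0 z 0.0834 F rad/tan/z 2.2 -0.2 6.7 g 0.224 j [-1.11  0.21  0.9   2.04 -0.2   0.98 -1.5 ]
level rotvec deg [-0.09 -0.04  0.  ]
```

Emit:
move_arm(deltas=[[0.0002, 0.004, 0, 0, 0, -2.5, -1], [0.0003, 0.0078, 0, 0, 0, -5, -1], [0.0003, 0.0078, 0, 0, 0, -5, -1], [0.0003, 0.0078, 0, 0, 0, -5, -1], [0.0003, 0.0078, 0, 0, 0, -5, -1], [0.0003, 0.0078, 0, 0, 0, -5, -1], [0.0003, 0.0078, 0, 0, 0, -5, -1], [0.0003, 0.0078, 0, 0, 0, -5, -1], [0.0003, 0.0078, 0, 0, 0, -5, -1], [0.0003, 0.0078, 0, 0, 0, -5, -1]])

```text
clock: 63.92
position: [0.5102, 0.0359, 0.0834]
ee_rot: [0.876, 0.482, 0.001, -0.001]
ft_force: [-0.8, 3.0, 5.0]
grip_width: 0.222
```

```bash
python3 -c "
from h import *
car()"
```

```text
t 63.92 r 0.0886 ang -122.6 yaw 57.6 z 0.0834 F rad/tan/z -2.1 -2.3 5.0 g 0.222 j [-0.84  0.28  0.77  1.96 -0.23  0.99 -0.52]
level rotvec deg [-0.01 -0.13  0.  ]
```

Emit:
move_arm(deltas=[[0.0003, 0.0079, 0, 0, 0, -5, -1], [0.0003, 0.0079, 0, 0, 0, -5, -1], [0.0003, 0.0079, 0, 0, 0, -5, -1], [0.0003, 0.0079, 0, 0, 0, -5, -1], [0.0003, 0.0079, 0, 0, 0, -5, -1], [0.0003, 0.0079, 0, 0, 0, -5, -1], [0.0003, 0.0079, 0, 0, 0, -5, -1], [0.0003, 0.0079, 0, 0, 0, -5, -1], [0.0003, 0.0079, 0, 0, 0, -5, -1], [0.0003, 0.0079, 0, 0, 0, -5, -1]])

```text
clock: 65.18
position: [0.5856, 0.0263, 0.0834]
ee_rot: [0.59, 0.807, 0.001, -0.001]
ft_force: [-4.8, 4.6, 8.3]
grip_width: 0.228
```

Run:
```python
from h import *
car(); im,d=snap("side","37"); im2,d=snap("scene","37")
cv2.imwrite("pics/s37.png",np.hstack([cv2.resize(im2[160:310,270:450,::-1],(400,333)),cv2.resize(im[100:250,220:400,::-1],(400,333))]))
```

```text
t 65.17 r 0.0886 ang -71.8 yaw 107.7 z 0.0834 F rad/tan/z -5.9 -3.1 8.3 g 0.228 j [-0.59  0.42  0.58  1.76 -0.26  1.04  0.39]
level rotvec deg [ 0.04 -0.14 -0.  ]
```

View pics/s37.png

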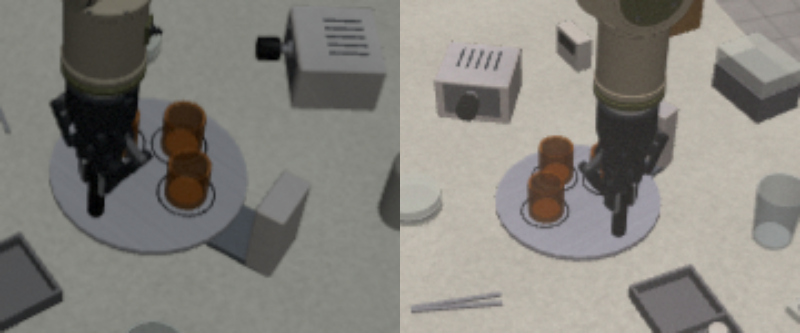

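Jars ride steadily, 256° done. Continuing.

Emit:
move_arm(deltas=[[0.0005, 0.0079, 0, 0, 0, -5, -1], [0.0005, 0.0079, 0, 0, 0, -5, -1], [0.0004, 0.0079, 0, 0, 0, -5, -1], [0.0004, 0.0079, 0, 0, 0, -5, -1], [0.0003, 0.0079, 0, 0, 0, -5, -1], [0.0003, 0.0079, 0, 0, 0, -5, -1], [0.0003, 0.0079, 0, 0, 0, -5, -1], [0.0003, 0.0079, 0, 0, 0, -5, -1], [0.0003, 0.0079, 0, 0, 0, -5, -1], [0, 0, 0, 0, 0, 0, -1]])

```text
clock: 66.53
position: [0.638, 0.0712, 0.0834]
ee_rot: [0.237, 0.972, 0.001, -0.001]
ft_force: [-8.3, 2.9, 9.0]
grip_width: 0.224
```

```bash
python3 -c "
from h import *
car()"
```

```text
t 66.53 r 0.0891 ang -26.2 yaw 152.6 z 0.0834 F rad/tan/z -8.7 -1.0 9.0 g 0.224 j [-0.48  0.5   0.4   1.59 -0.21  1.09  1.06]
level rotvec deg [ 0.06 -0.13 -0.  ]
```

334° world angle reached. I regrasp with the wrist turned back 90°.

Emit:
move_arm(deltas=[[0, 0, 0, 0, 0, 0, -0.5], [0, 0, 0, 0, 0, 0, 0], [0, 0, 0, 0, 0, 0, 0], [0, 0, -0.02, 0, 0, 0, 0], [0, 0, -0.03, 0, 0, 0, 0], [0, 0, -0.02, 0, 0, 10, 0], [0, 0, 0, 0, 0, 10, 0], [0, 0, 0, 0, 0, 10, 0], [0, 0, 0, 0, 0, 10, 0], [0, 0, 0, 0, 0, 10, 0]])

```text
clock: 67.78
position: [0.6388, 0.0695, 0.154]
ee_rot: [0.629, 0.778, 0.001, -0.0]
ft_force: [0.8, -0.0, -0.3]
grip_width: 0.494
```

Emit:
move_arm(deltas=[[0, 0, 0, 0, 0, 10, 0.1], [0, 0, 0, 0, 0, 10, 0.1], [0, 0, 0, 0, 0, 10, 0.1], [0, 0, 0, 0, 0, 10, 0.1], [0, 0, 0, 0, 0, 0, 0.1]])

```text
clock: 68.4
position: [0.6388, 0.0697, 0.1536]
ee_rot: [0.855, 0.519, 0.0, -0.0]
ft_force: [0.4, 0.0, 0.1]
grip_width: 0.549
```

Run:
```python
from h import *
car(); snap("wrist","38"); 
im,C,F=fld("wrist","38"); print(proj(C,[[.638,.0712,.113]]))
im,d=snap("side","38"); im2,d=snap("scene","38")
for n in ("scene","side"):
    im,C,F=fld(n,"38"); r=np.hypot(F[...,0]-.5585,F[...,1]-.1105); m=(F[...,2]>.105)&(F[...,2]<.12)&(r<.115)&(r>.06)&(im.max(2)<60)
    Q=F[m]; print(n,len(Q),Q.mean(0).round(4) if len(Q) else '')
```

```text
t 68.4 r 0.0905 ang -26.8 yaw 62.5 z 0.1536 F rad/tan/z 0.4 0.2 0.1 g 0.549 j [-0.71  0.5   0.72  1.54 -0.34  1.23 -0.41]
level rotvec deg [ 0.01 -0.05 -0.  ]
[[280.1084293  244.57197071]]
scene 42 [0.6416 0.0669 0.112 ]
side 29 [0.6376 0.0657 0.1107]
```

View pics/wrist38.png

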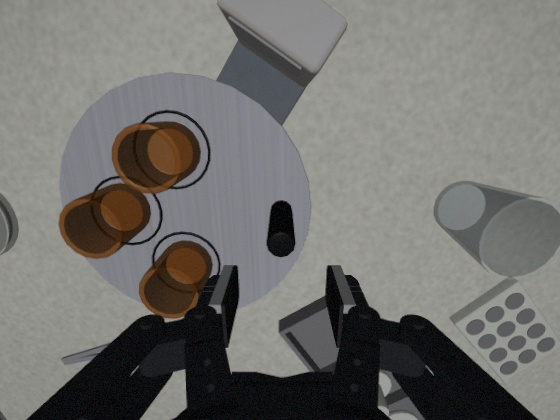

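The post is centred at (280,245). Gripping again with the jaws radial.

Emit:
move_arm(deltas=[[0.0005, 0, 0.03, 0, 0, 0, 0.1], [0, 0, 0.025, 0, 0, 0, 0.1], [0, 0, 0.015, 0, 0, 0, 0.1], [0, 0, 0, 0, 0, 0, 0.1], [0, 0, 0, 0, 0, 0, -1], [0, 0, 0, 0, 0, 0, -1], [0, 0, 0, 0, 0, 0, -1], [0, 0, 0, 0, 0, 0, -1], [0, 0, 0, 0, 0, 0, -1]], force=30)

```text
clock: 69.68
position: [0.6384, 0.0708, 0.0837]
ee_rot: [0.855, 0.519, 0.0, -0.001]
ft_force: [-5.7, 2.2, 6.1]
grip_width: 0.227
```

```bash
python3 -c "
from h import *
car()"
```

```text
t 69.67 r 0.0897 ang -26.3 yaw 62.5 z 0.0837 F rad/tan/z -6.0 -0.6 6.1 g 0.227 j [-0.68  0.57  0.68  1.61 -0.39  1.11 -0.38]
level rotvec deg [-0.1  -0.08  0.  ]
```

Emit:
move_arm(deltas=[[0.004, -0.0005, 0, 0, 0, -2.5, -1], [0.0079, -0.0005, 0, 0, 0, -5, -1], [0.0079, -0.0005, 0, 0, 0, -5, -1], [0.0079, -0.0003, 0, 0, 0, -5, -1], [0.0079, -0.0003, 0, 0, 0, -5, -1], [0.0079, -0.0003, 0, 0, 0, -5, -1], [0.0079, -0.0003, 0, 0, 0, -5, -1], [0.0079, -0.0003, 0, 0, 0, -5, -1]])

```text
clock: 70.68
position: [0.6467, 0.1276, 0.0837]
ee_rot: [0.642, 0.767, -0.0, -0.001]
ft_force: [-9.2, -2.0, 7.5]
grip_width: 0.224
```

```bash
python3 -c "
from h import *
car()"
```

```text
t 70.67 r 0.0903 ang 10.9 yaw 100.1 z 0.0837 F rad/tan/z -9.4 -0.2 7.5 g 0.224 j [-0.65  0.56  0.53  1.55 -0.3   1.11  0.12]
level rotvec deg [-0.08 -0.05  0.  ]
```

Emit:
move_arm(deltas=[[0.0079, -0.0006, 0, 0, 0, -5, -1], [0.0079, -0.0005, 0, 0, 0, -5, -1], [0.0079, -0.0005, 0, 0, 0, -5, -1], [0.0079, -0.0004, 0, 0, 0, -5, -1], [0.0079, -0.0003, 0, 0, 0, -5, -1], [0.0079, -0.0003, 0, 0, 0, -5, -1], [0.0079, -0.0003, 0, 0, 0, -5, -1], [0.0079, -0.0003, 0, 0, 0, -5, -1], [0, 0, 0, 0, 0, 0, -1], [0, 0, 0, 0, 0, 0, -1]])

```text
clock: 71.92
position: [0.6157, 0.1806, 0.0837]
ee_rot: [0.343, 0.939, -0.0, -0.0]
ft_force: [-5.3, -2.5, 5.3]
grip_width: 0.221
```

```bash
python3 -c "
from h import *
car()"
```

```text
t 71.92 r 0.0908 ang 50.6 yaw 139.9 z 0.0837 F rad/tan/z -5.3 2.5 5.3 g 0.221 j [-0.64  0.5   0.38  1.6  -0.2   1.08  0.66]
level rotvec deg [-0.03 -0.03  0.  ]
```

Emit:
move_arm(deltas=[[0.0025, 0, 0, 0, 0, -1.5, -1], [0, 0, 0, 0, 0, 0, -1], [0, 0, 0, 0, 0, 0, -0.5], [0, 0, 0, 0, 0, 0, 0], [0, 0, 0, 0, 0, 0, 0], [0, 0, -0.02, 0, 0, 0, 0], [0, 0, -0.04, 0, 0, 0, 0], [0, 0, -0.04, 0, 0, 0, 0.5], [0, 0, 0, 0, 0, 0, 0.5]])

```text
clock: 73.05
position: [0.6161, 0.1836, 0.1877]
ee_rot: [0.33, 0.944, 0.003, 0.002]
ft_force: [0.4, -1.2, -0.4]
grip_width: 0.751
```

Run:
```python
from h import *
snap("wrist","39"); im,d=snap("side","39"); im2,d=snap("scene","39")
for n in ("scene","side"):
    im_,C,F=fld(n,"39"); r=np.hypot(F[...,0]-.5585,F[...,1]-.1105); m=(F[...,2]>.105)&(F[...,2]<.12)&(r<.115)&(r>.06)&(im_.max(2)<60)
    Q=F[m]; print(n,len(Q),Q.mean(0).round(4) if len(Q) else '')
amber("scene","39"); amber("side","39")
cv2.imwrite("pics/s39.png",np.hstack([cv2.resize(im2[160:310,270:450,::-1],(400,333)),cv2.resize(im[100:250,220:400,::-1],(400,333))]))
car(); plan(.4605,.3416,.17,61.6)
```

```text
scene 43 [0.6167 0.1785 0.1114]
side 17 [0.6133 0.1756 0.1106]
scene amber [339. 213.] 406 ztop 0.09 centre(bbox) [0.5148 0.1398] ext [0.05  0.048 0.015]
scene amber [325. 235.] 874 ztop 0.091 centre(bbox) [0.5621 0.0702] ext [0.125 0.054 0.014]
scene amber [144. 334.] 156 ztop 0.059 centre(bbox) [ 0.6249 -0.4288] ext [0.031 0.051 0.017]
side amber [289. 186.] 519 ztop 0.089 centre(bbox) [0.5175 0.1033] ext [0.054 0.123 0.015]
side amber [316. 186.] 291 ztop 0.089 centre(bbox) [0.5991 0.0722] ext [0.047 0.05  0.014]
t 73.2 r 0.0916 ang 52.6 yaw 141.4 z 0.1825 F rad/tan/z 0.2 0.9 -0.4 g 0.751 j [-0.66  0.41  0.39  1.5  -0.16  1.26  0.65]
level rotvec deg [ 0.01 -0.06 -0.  ]
t 73.2 at [0.6137 0.1832 0.1825] yaw 141.4 j [-0.66  0.41  0.39  1.5  -0.16  1.26  0.65] g 0.751 f [-0.6  0.7 -0.4]
tool delta mm [218.5  28.4  12.8] tilt 0.06
  wz 79.8
  wz -100.2
```

View pics/s39.png

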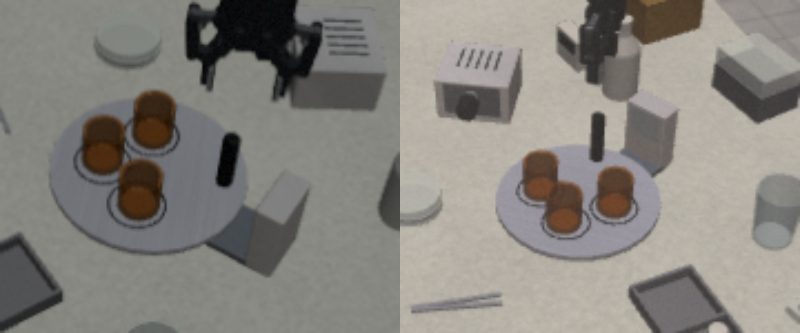

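View pics/wrist39.png

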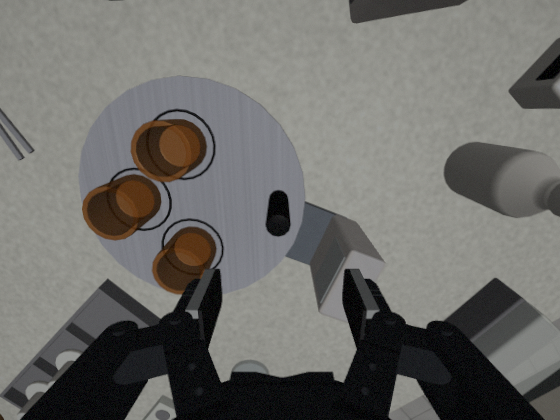

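Run:
```python
from h import *
import itertools
def ana(n,tag,uvs):
    P=[]
    for u,r in uvs:
        s=ringfit(n,tag,u,r); P.append(s[0][:2]); print(s)
    A=circ(np.array(P)); print(n,tag,"axis",np.round(A,4),[np.degrees(np.arctan2(p[1]-A[1],p[0]-A[0])).round(1)%360 for p in P])
ana("wrist","39",(((181,145),34),((140,199),31),((192,248),31)))
ana("wrist","22",(((338,146),37),((283,202),33),((331,253),31)))
```

```text
(array([0.5105, 0.1394, 0.034 ]), 592)
(array([0.5235, 0.0683, 0.0329]), 484)
(array([0.6017, 0.067 , 0.0384]), 444)
wrist 39 axis [0.5633 0.1123 0.0594] [np.float64(152.9), np.float64(227.9), np.float64(310.2)]
(array([0.5239, 0.1545, 0.0332]), 750)
(array([0.5117, 0.0805, 0.0333]), 617)
(array([0.5836, 0.0627, 0.0331]), 428)
wrist 22 axis [0.5574 0.111  0.0549] [np.float64(127.6), np.float64(213.7), np.float64(298.5)]
```

The carousel has turned about 360° + 19–20°, and all jars are in their rings. Now the second knob pull.

Emit:
move_arm(deltas=[[0.0365, 0.0047, 0, 0, 0, 0, 0.5], [0.0365, 0.0047, 0, 0, 0, 0, 0.5], [0.0365, 0.0047, 0, 0, 0, 0, 0.5], [0.0365, 0.0047, 0, 0, 0, 0, 0.5], [0.0365, 0.0047, 0, 0, 0, 0, 0.5], [0.036, 0.0047, 0, 0, 0, 0, 0.5], [0, 0, 0, 0, 0, 10, 0.5], [0, 0, 0, 0, 0, 10, 0.5], [0, 0, 0, 0, 0, 10, 0.5], [0, 0, 0, 0, 0, 10, 0.5]])

```text
clock: 74.45
position: [0.4601, 0.341, 0.1817]
ee_rot: [0.635, 0.772, -0.001, -0.0]
ft_force: [-0.4, -0.5, 0.6]
grip_width: 0.751
```

Emit:
move_arm(deltas=[[0, 0, 0, 0, 0, 10, 0.5], [0, 0, 0, 0, 0, 10, 0.5], [0, 0, 0, 0, 0, 10, 0.5], [0, 0, 0, 0, 0, 9.8, 0.5], [0, 0, 0, 0, 0, 0, 0.5]])

```text
clock: 75.08
position: [0.4602, 0.3412, 0.1819]
ee_rot: [0.858, 0.513, -0.001, -0.0]
ft_force: [0.2, -0.1, 0.1]
grip_width: 0.744
```

Run:
```python
from h import *
plan(.4603,.3416,.0275,61.6); level(); snap("wrist","40")
```

```text
t 75.08 at [0.4602 0.3412 0.1819] yaw 61.7 j [-1.11  0.26  0.47  1.69 -0.13  1.22 -1.11] g 0.744 f [ 0.2 -0.1  0.1]
tool delta mm [  0.6   0.  154.4] tilt 0.09
  wz 0.1
  wz -179.9
level rotvec deg [-0.06  0.07 -0.  ]
```

View pics/wrist40.png

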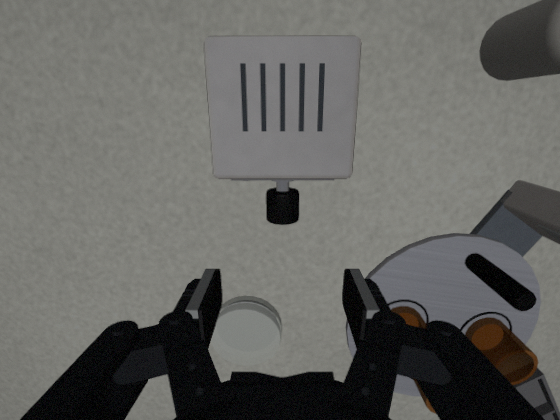

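The knob is in at (283,206), centred on the jaws. Descend, grip and pull.

Emit:
move_arm(deltas=[[0.0005, 0, 0.03, 0, 0, 0, 0.5], [0, 0, 0.03, 0, 0, 0, 0.5], [0, 0, 0.03, 0, 0, 0, 0.5], [0, 0, 0.03, 0, 0, 0, 0.5], [0, 0, 0.022, 0, 0, 0, 0.5], [0, 0, 0.012, 0, 0, 0, 0.5], [0, 0, 0, 0, 0, 0, 0.5]], force=50)

```text
clock: 76.0
position: [0.4605, 0.3416, 0.0281]
ee_rot: [0.858, 0.513, -0.001, -0.0]
ft_force: [-1.0, -0.2, 0.9]
grip_width: 0.753
```

Emit:
move_arm(deltas=[[0, 0, 0, 0, 0, 0, -1], [0, 0, 0, 0, 0, 0, -1], [0, 0, 0, 0, 0, 0, -1], [0, 0, 0, 0, 0, 0, -1], [0, 0, 0, 0, 0, 0, -1], [0, 0, 0, 0, 0, 0, -1]])

```text
clock: 76.75
position: [0.4612, 0.3424, 0.0297]
ee_rot: [0.859, 0.512, 0.001, -0.001]
ft_force: [-2.0, -0.4, 5.8]
grip_width: 0.358
```

Emit:
move_arm(deltas=[[-0.004, 0, 0, 0, 0, 0, -1], [-0.004, 0, 0, 0, 0, 0, -1], [-0.004, 0, 0, 0, 0, 0, -1], [-0.004, 0, 0, 0, 0, 0, -1], [-0.003, 0, 0, 0, 0, 0, -1], [0, 0, 0, 0, 0, 0, -1], [0, 0, 0, 0, 0, 0, -1]])

```text
clock: 77.62
position: [0.4528, 0.3269, 0.0297]
ee_rot: [0.859, 0.513, 0.002, -0.001]
ft_force: [3.5, 6.8, 2.7]
grip_width: 0.361
```

Run:
```python
from h import *
plan(.4603,.3416,.0275,61.6); o=manip.get_obs(); print(o["ft_force"]@np.array([-.476,-.88,0])); snap("wrist","41")
```

```text
t 77.62 at [0.4528 0.3269 0.0297] yaw 61.7 j [-1.07  0.41  0.43  1.87 -0.21  0.91 -1.03] g 0.361 f [3.5 6.8 2.7]
tool delta mm [16.5 -0.4  2.3] tilt 0.26
  wz 0.1
  wz -179.9
-7.702906983481437
```

View pics/wrist41.png

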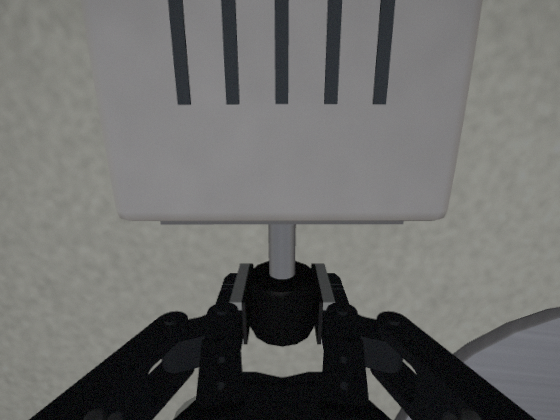

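The knob is 17.6 mm out, at 7.7 N. A little more, until the stop pushes back.

Emit:
move_arm(deltas=[[-0.002, 0, 0, 0, 0, 0, -1], [-0.0015, 0, 0, 0, 0, 0, -1], [0, 0, 0, 0, 0, 0, -1], [0, 0, 0, 0, 0, 0, -1]])

```text
clock: 78.18
position: [0.4526, 0.3264, 0.03]
ee_rot: [0.858, 0.513, 0.005, -0.002]
ft_force: [13.1, 17.7, -9.2]
grip_width: 0.362
```

Run:
```python
from h import *
o=manip.get_obs(); u=np.array([-.476,-.88,0]); print("pulled",(o["position"]-np.array([.4612,.3424,.0283]))@u,o["ft_force"]@u); plan(.4603,.3416,.0275)
```

```text
pulled 0.01812717000753669 -21.768856884049193
t 78.17 at [0.4526 0.3264 0.03  ] yaw 61.7 j [-1.07  0.4   0.43  1.87 -0.21  0.9  -1.03] g 0.362 f [13.1 17.7 -9.2]
tool delta mm [17.  -0.4  2.7] tilt 0.58
```

At the stop: 18.1 mm, 22 N. Return and release.

Emit:
move_arm(deltas=[[0.005, 0, 0, 0, 0, 0, -1], [0.005, 0, 0, 0, 0, 0, -1], [0.005, 0, 0, 0, 0, 0, -1], [0.004, 0, 0, 0, 0, 0, -1], [0, 0, 0, 0, 0, 0, -1], [0, 0, 0, 0, 0, 0, -0.2], [0, 0, 0, 0, 0, 0, 0.5], [0, 0, 0, 0, 0, 0, 0.5], [0, 0, 0, 0, 0, 0, 0.5], [0, 0, 0, 0, 0, 0, 0.5]])

```text
clock: 79.42
position: [0.4591, 0.3388, 0.0286]
ee_rot: [0.859, 0.512, -0.0, -0.0]
ft_force: [-0.0, -1.1, -0.5]
grip_width: 0.749
```

Emit:
move_arm(deltas=[[0, 0, -0.03, 0, 0, 0, 0.5], [0, 0, -0.04, 0, 0, 0, 0.5], [0, 0, -0.05, 0, 0, 0, 0.5], [0, 0, -0.05, 0, 0, 0, 0.5], [0, 0, -0.03, 0, 0, 0, 0.5], [0, 0, 0, 0, 0, 0, 0.5], [0, 0, 0, 0, 0, 0, 0.5]])

```text
clock: 80.3
position: [0.4589, 0.3385, 0.2278]
ee_rot: [0.859, 0.512, -0.001, -0.0]
ft_force: [0.3, 0.3, -0.1]
grip_width: 0.748
```

Run:
```python
from h import *
car(); snap("wrist","42"); im,d=snap("side","42"); im2,d=snap("scene","42")
cv2.imwrite("pics/s42.png",np.hstack([cv2.resize(im2[160:310,270:450,::-1],(400,333)),cv2.resize(im[100:250,220:400,::-1],(400,333))]))
amber("scene","42"); amber("side","42")
```

```text
t 80.3 r 0.2486 ang 113.5 yaw 61.6 z 0.2278 F rad/tan/z 0.2 -0.4 -0.1 g 0.748 j [-1.13  0.22  0.48  1.64 -0.11  1.31 -1.12]
level rotvec deg [-0.06  0.04 -0.  ]
scene amber [339. 213.] 406 ztop 0.09 centre(bbox) [0.5131 0.1393] ext [0.05  0.047 0.015]
scene amber [325. 235.] 874 ztop 0.09 centre(bbox) [0.5625 0.0697] ext [0.127 0.053 0.015]
scene amber [144. 334.] 157 ztop 0.061 centre(bbox) [ 0.6267 -0.4292] ext [0.023 0.05  0.015]
side amber [289. 186.] 519 ztop 0.089 centre(bbox) [0.5179 0.1029] ext [0.054 0.122 0.014]
side amber [316. 186.] 293 ztop 0.089 centre(bbox) [0.5995 0.0744] ext [0.047 0.049 0.014]
```

View pics/s42.png

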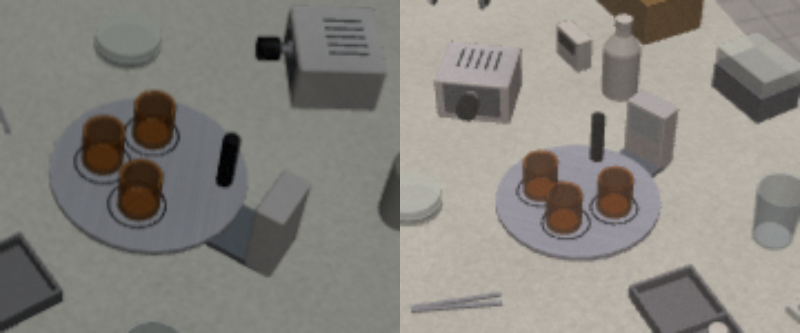

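View pics/scene42.png

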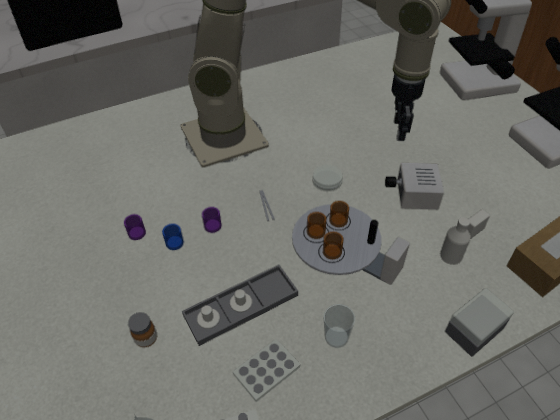

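View pics/wrist42.png

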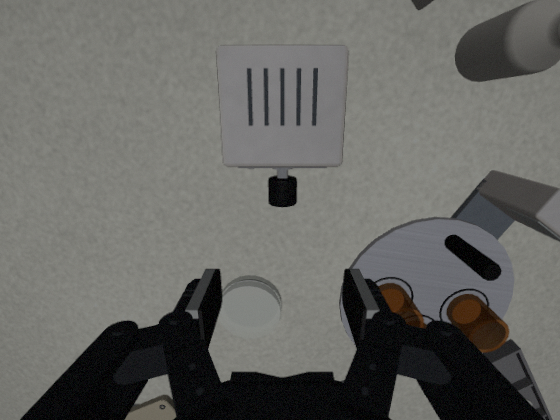

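The final views show the knob in, the jars in their rings, both caps in the tray and everything else untouched. Handing in.

```bash
python3 -c "
from h import *
print(manip.hand_in())"
```

```text
the job is handed in; nothing more can be done
None
```

The job is done and was handed in at about 80 s on the robot's clock. No verdict was reported.

**Caps and jars:** I lifted the two white caps off and laid them grip up in the middle and end bays of the tray. All three open jars stand in the ring marks, one to a mark.

**Lamp on:** I pulled the knob to its stop (18.2 mm, force rising to 23 N), returned it and let go.

**Turning:** I turned the carousel anticlockwise by its post, with three grips. At about 157° I saw that the jar in spot2 was about 27 mm off its mark. I cannot say whether it was the knock you described or something I caused. I set it back in its ring and carried on turning, so part of the turn was made with that jar off its mark.

**Lamp off:** I pulled the knob to its stop again (18.1 mm, 22 N) and let it go back.

**Last checks:**
- **Jars:** All three stand upright in their rings in the last views. The two I could measure singly were about 2–3 mm off the ring centres; the third I checked only by eye.
- **Caps and knob:** Both caps are upright in the tray, and the knob is back in.
- **Other objects:** Nothing else on the bench had visibly moved.
- **Turn angle:** My readings of the amount beyond one full turn disagreed a little. The grip positions gave about 20°, the cameras on the post about 18.5–19°, and two rings 17.8° and 21.3°. A third ring fit was poor and I left it out.
- **Lamp:** Its state is not shown, so I rely on the knob reaching its stop both times.

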